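# Tighten the plaque clamp crosswise with the T-key

### The arm

A 6-joint arm with a two-finger parallel gripper is mounted at the origin on the work surface. World frame = base frame: x ahead of the robot, y to its left, z up, the work surface at z = 0. Lengths are in m, angles in rad, forces in N, time in s.
With the tool pointing down it reaches from about 0.4 to 0.825 m from the base axis. Payload 7 kg.
Tool frame: the origin (TCP) lies midway between the tips of the shut fingers; the grasp point (between the pads) lies 19 mm behind it; z points along the fingers, y is the line along which they close (so a half turn about z gives the same grasp; the last joint's range is limited). The gripper opens to 85 mm and grips with 20 to 120 N. Pads are 22 mm wide; open, the fingers measure 114 mm over their backs; the gripper's body (76 mm by 85 mm) begins 54 mm behind the grasp point. The pads swing forward as they close: fully open they stand 13 mm farther back than shut.
Start: joints at [1.424, 0.359, 0.012, 0, -1.224, -0.288], TCP at [0.284, 0.612, 0.231] pointing down, gripper open.
Joint ranges: [-3.07, 3.07], [-1.43, 2.12], [-1.02, 1.25], [-3.03, 1.67], [-3.05, -0], [-3.03, 3.03]. Speed limits (rad/s): [2.39, 2.39, 3.01, 3.14, 3.14, 3.14].

### API

Orientations are given as [roll, pitch, yaw] about the fixed x, y, z axes, in that order (R = Rz(yaw) Ry(pitch) Rx(roll)).
In Python, from cell import read_state, camera, camera_info, close_job gives the robot as it stands. The module is installed in compiled form; this text tells all that it offers.
- The arm moves only by the tool servo_tool, never from a script. Its argument "deltas" is a list of rows, each an object of numbers: "ax", "ay", "az": the turn, a rotation vector about the tool's x, y, z in rad; "dx", "dy", "dz": the shift along the tool's x, y, z in cm; "gripper": the opening, from -1 (shut) to 1 (fully open), so that 0 is half open. A call has 1 to 12 rows; each row shifts and turns the commanded pose from where the row before left it, along the tool's axes as they then stand; what a row does not reach is not made up. A row lasts 1/12 s, in which the tool goes at most 41.7 mm and 7.16 degrees, less where a joint would pass 70% of its speed; a pose out of reach is approached as far as the arm can. A call with a gripper value outside its range is refused whole. The fingers move at their own pace and stop on an object; "squeeze" is the grip in N (left out, the last holds). Time passes only in rows, so rows that do not move let the fingers close. It gives the time, the measured TCP pose, the force, the opening and the grip force at its end, in the units of the state.
- read_state(): the state, without advancing time (a new reading comes with each control period).
- camera(name): name is "scene" or "top" or "wrist"; returns (picture, depth): 480x640x3 uint8, blue, green, red; 480x640 float32, m along the optical axis (not along the pixel's ray), 0 where there is no reading.
- camera_info(name): a dict with "fx", "fy", "cx", "cy" (pixels), "cam_to_world" (4x4, takes a point from camera to world coordinates); the wrist camera has in their place "tool_from_camera" (4x4, takes a point from camera to tool coordinates, whose origin is the TCP and whose axes are the flange's). Camera axes: x right, y up, looking along -z (the intrinsics and any distortion apply to the point x, -y, -z); pixel columns grow to the right and rows downward; lengths in m; the calibration is good to about 2 mm. A picture is of the moment at which its call begins: read the wrist's pose just before it. camera_info takes no time and is no camera call.
- close_job(): hands the job in; it is judged then, once.
The state is a dict: "time": time; "joints": joint angles; "qvel": joint speeds; "tau": joint torques, N m; "position": TCP position; "orientation": TCP orientation; "force": force on the tool from outside, world axes, zero at the start; "wrist_torque": the same for the moment, N m; "opening": finger opening in m; "grasp_force": force on a finger pad.
Only numpy, scipy, OpenCV 4.12 (cv2) and the standard library are available. Lean on these libraries where they do the work, as an engineer would, in place of code of your own. Each camera call takes 0.05 s, during which the arm holds its last target. There are 200 camera calls.

### The job

Take the T-key from its tray and finish tightening the four clamp screws on the stone plaque evenly, a little each pass: one opposite pair is already at its yellow ticks, so first bring the other two to theirs, and only when all four are there take them all to their red ticks in cross order (one, the one diagonally opposite it, then the other two), not past them. Turn the screws only with the key, keep the fingers off the fixture, then stand the key upright back in its tray and leave everything else on the bench where it is.

Things in the scene. Friction and masses are not known exactly. Their poses are not given: they have to be found in the camera images.
- fixture: Clamping fixture fixed to the bench: dark base 240 x 240 mm, cream stone plaque, blue clamp frame with four corner plates, top 60 mm above the bench. Origin: centre of its underside, z up. A square-headed screw on each corner plate at (+-72, +-72) mm; clockwise from above: a (+x,+y), b (+x,-y), c (-x,-y), d (-x,+y); a-c and b-d are the opposite pairs.
- tray: Low open wooden tray fixed to the bench, 120 x 120 mm outside, walls 5 mm thick and 16 mm high, floor 5 mm above the bench. Origin at the centre of its underside. The key stands in it.
- key_grip (a point): Centre of the red cross-bar of the loose T-key (0.4 kg, 112 mm tall, standing upright on its socket). Bar 100 mm long (point x), 20 mm wide (y), 22 mm high (z). Below it an 18 mm round shaft, then a square steel socket 40 x 40 mm outside, 38 mm high, sides parallel to x and y, open downward: 30 x 30 mm inside, 30 mm deep. Bar centre 101 mm above the foot.
- key_foot (a point): Centre of the open lower end of the key's socket, 101 mm below key_grip along the key's axis; z up along the key.
- head_a (a point): Centre of the top of screw a's square head, 94 mm above the bench; z up, turns with the screw. Head 26 x 26 mm, sides along x and y; the top 12 mm tapers to 14 mm as a lead-in; 28 mm below this point a round flange, 62 mm across, where the key's foot stops. A white pointer on it, and a stripe on the top, lie along x (pointer at +x). The key fits with 2 mm spare each side and turns about 0.17 rad (10 deg) from square before it bites.
- screw_a (a joint): Turn of screw a, rad, growing clockwise seen from above (tightening). At 0 its pointer lies along the fixture's +x; at 0.7 it points to the yellow tick (snug), at 1.4 to the red tick (tight), both painted on the plate 38 mm from the screw's axis. Starts at yellow. Needs about 0.15 N m, stays where left, has no stop at the ticks, does not rise or sink.
- head_b (a point): Centre of the top of screw b's square head, 94 mm above the bench; z up, turns with the screw. Head 26 x 26 mm, sides along x and y; the top 12 mm tapers to 14 mm as a lead-in; 28 mm below this point a round flange, 62 mm across, where the key's foot stops. A white pointer on it, and a stripe on the top, lie along x (pointer at +x). The key fits with 2 mm spare each side and turns about 0.17 rad (10 deg) from square before it bites.
- screw_b (a joint): Turn of screw b, rad, growing clockwise seen from above (tightening). At 0 its pointer lies along the fixture's +x; at 0.7 it points to the yellow tick (snug), at 1.4 to the red tick (tight), both painted on the plate 38 mm from the screw's axis. Starts before yellow. Needs about 0.15 N m, stays where left, has no stop at the ticks, does not rise or sink.
- head_c (a point): Centre of the top of screw c's square head, 94 mm above the bench; z up, turns with the screw. Head 26 x 26 mm, sides along x and y; the top 12 mm tapers to 14 mm as a lead-in; 28 mm below this point a round flange, 62 mm across, where the key's foot stops. A white pointer on it, and a stripe on the top, lie along x (pointer at +x). The key fits with 2 mm spare each side and turns about 0.17 rad (10 deg) from square before it bites.
- screw_c (a joint): Turn of screw c, rad, growing clockwise seen from above (tightening). At 0 its pointer lies along the fixture's +x; at 0.7 it points to the yellow tick (snug), at 1.4 to the red tick (tight), both painted on the plate 38 mm from the screw's axis. Starts at yellow. Needs about 0.15 N m, stays where left, has no stop at the ticks, does not rise or sink.
- head_d (a point): Centre of the top of screw d's square head, 94 mm above the bench; z up, turns with the screw. Head 26 x 26 mm, sides along x and y; the top 12 mm tapers to 14 mm as a lead-in; 28 mm below this point a round flange, 62 mm across, where the key's foot stops. A white pointer on it, and a stripe on the top, lie along x (pointer at +x). The key fits with 2 mm spare each side and turns about 0.17 rad (10 deg) from square before it bites.
- screw_d (a joint): Turn of screw d, rad, growing clockwise seen from above (tightening). At 0 its pointer lies along the fixture's +x; at 0.7 it points to the yellow tick (snug), at 1.4 to the red tick (tight), both painted on the plate 38 mm from the screw's axis. Starts before yellow. Needs about 0.15 N m, stays where left, has no stop at the ticks, does not rise or sink.
- brush: Bystander: wooden-handled brush lying down. Loose, to be left alone. Origin at its underside.
- offcut: Bystander: cream limestone offcut, 70 x 50 x 30 mm. Loose, to be left alone. Origin at its underside.
- mallet: Bystander: hammer-shaped wooden mallet lying down. Loose, to be left alone. Origin at its underside.
- chisel: Bystander: thin wood-handled hand chisel lying down. Loose, to be left alone. Origin at its underside.
- wax_jar: Bystander: amber jar with brass cap, 70 mm across, 75 mm high. Loose, to be left alone. Origin at its underside.
- mug: Bystander: blue mug, 90 mm high. Loose, to be left alone. Origin at its underside.
- sample_tile: Bystander: marble tile, 120 x 80 x 14 mm. Loose, to be left alone. Origin at its underside.
Mind the look-alikes: they are no part of the job. What is meant by the part that bears key_grip is not blue, and is the smaller of those in its own colour.

How it is judged:
By the outcome, as a careful person would: the job done as asked, in the order asked, and still so for the second after the job is handed in, with the robot touching nothing.
It also fails if it takes over 72 s, if anything falls off the work surface, if the arm or the gripper's body presses on something with over 40 N, if the wrist force passes 120 N, or if a joint passes its speed limit or range.

## Working session

There is one attempt and no reset: what is moved stays moved. The work goes in short steps, Python scripts to look and compute and a tool call to move; the robot and the scene stay as the last step left them, time stands still between calls to the robot, and variables do not carry over. Pictures are saved under pics/ and viewed, at most 10 in all, crops included, and the job is handed in when it is done.

Besides the shell and the picture viewer there is one more tool, called after "Request:" by a JSON object that holds its "fn" and its "kwargs". servo_tool: Moves the arm, as the interface text tells. Its arguments: {"type":"object","properties":{"deltas":{"type":"array"},"squeeze":{"type":"number"}},"required":["deltas"]}

```bash
mkdir -p pics
python3 - <<'E'
from cell import *
import cv2,numpy as np
s=read_state();print({k:np.round(v,3).tolist() for k,v in s.items()})
for n in("top","scene"):
    p,d=camera(n);cv2.imwrite(f"pics/{n}0.png",p);np.savez(f"{n}0.npz",p=p,d=d)
    i=camera_info(n);print({k:np.round(v,4).tolist() for k,v in i.items()})
print({k:np.round(v,4).tolist() for k,v in camera_info("wrist").items()})
E
```

```text
{'time': 0.0, 'joints': [1.424, 0.359, 0.011, -0.0, -1.224, -0.288], 'qvel': [-0.001, 0.0, -0.002, -0.001, -0.0, 0.0], 'tau': [0.002, -58.333, 29.341, 6.936, -0.006, 0.0], 'position': [0.284, 0.612, 0.23], 'orientation': [3.14, -0.0, -0.435], 'force': [0.051, 0.181, -0.354], 'wrist_torque': [-0.032, -0.016, -0.009], 'grasp_force': 0.0, 'opening': 0.085}
{'fx': 619.2628, 'fy': 619.2628, 'cx': 321.3497, 'cy': 233.8719, 'cam_to_world': [[-0.0237, 0.987, -0.1589, 0.234], [-0.9997, -0.0237, 0.0018, -0.0684], [-0.0019, 0.1589, 0.9873, 1.8865], [0.0, 0.0, 0.0, 1.0]]}
{'fx': 497.3447, 'fy': 497.3447, 'cx': 318.2778, 'cy': 238.6022, 'cam_to_world': [[-0.2948, -0.7723, 0.5627, 1.2379], [0.9555, -0.2293, 0.1858, 0.1598], [-0.0145, 0.5924, 0.8055, 1.1153], [0.0, 0.0, 0.0, 1.0]]}
{'fx': 391.7561, 'fy': 391.7561, 'cx': 323.3983, 'cy': 240.1438, 'tool_from_camera': [[0.0006, 0.9477, 0.3191, 0.0813], [1.0, -0.0003, -0.0008, 0.0009], [-0.0007, 0.3191, -0.9477, -0.1424], [0.0, 0.0, 0.0, 1.0]]}
```

View pics/top0.png

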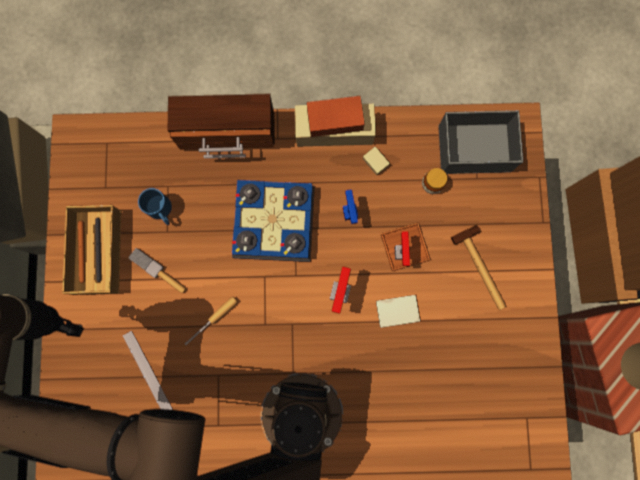

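View pics/scene0.png

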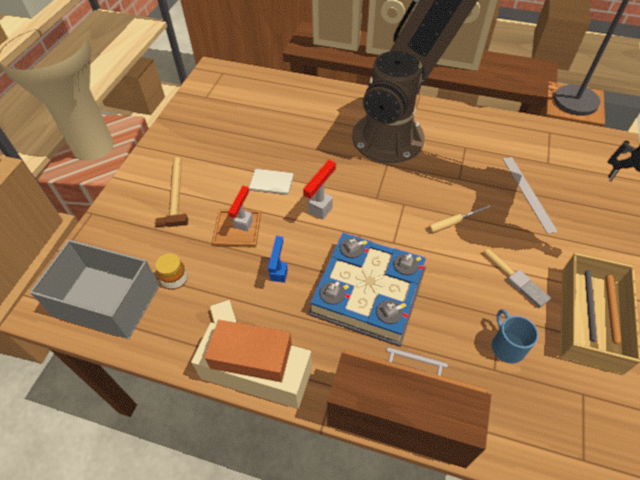

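The top view shows the tray with the small red key at about (406,247) and the fixture at about (272,220). The larger red look-alike stands at (341,289) and the blue one at (350,207). Next I'll get coarse positions from the colour masks.

```bash
cat > h.py <<'E'
from cell import *
import cv2,numpy as np
from scipy.spatial.transform import Rotation as R
def pose(s=None):
    s=s or read_state();T=np.eye(4);T[:3,:3]=R.from_euler('xyz',s['orientation']).as_matrix();T[:3,3]=s['position'];return T
def snap(n):
    i=camera_info(n)
    M=i['cam_to_world'] if n!='wrist' else pose()@np.array(i['tool_from_camera'])
    p,d=camera(n);return p,d,i,np.array(M)
def onplane(uv,z,i,M):
    uv=np.atleast_2d(uv).astype(float)
    r=np.c_[(uv[:,0]-i['cx'])/i['fx'],-(uv[:,1]-i['cy'])/i['fy'],-np.ones(len(uv))]@M[:3,:3].T
    return M[:3,3]+r*((z-M[2,3])/r[:,2])[:,None]
def cloud(m,d,i,M):
    v,u=np.nonzero(m&(d>0));z=d[v,u]
    return np.c_[(u-i['cx'])/i['fx']*z,-(v-i['cy'])/i['fy']*z,-z]@M[:3,:3].T+M[:3,3]
def mask(p,c):
    h,s,v=cv2.split(cv2.cvtColor(p,cv2.COLOR_BGR2HSV))
    if c=='red': return ((h<6)|(h>174))&(s>190)&(v>100)
    if c=='blue': return (h>105)&(h<125)&(s>150)&(v>50)
    if c=='yellow': return (h>22)&(h<36)&(s>150)&(v>130)
def comps(m,amin=15):
    n,l,st,c=cv2.connectedComponentsWithStats(m.astype(np.uint8))
    return [(l==k,st[k],c[k]) for k in range(1,n) if st[k,4]>=amin]
def rect(m):
    return cv2.minAreaRect(np.argwhere(m)[:,::-1].astype(np.float32))
E
python3 - <<'E'
from h import *
np.set_printoptions(precision=3,suppress=True)
for n in("top","scene"):
    f=np.load(n+"0.npz");p,d=f['p'],f['d'];i=camera_info(n);M=np.array(i['cam_to_world'])
    for c in("red","blue"):
        for m,st,cc in comps(mask(p,c),40):
            q=cloud(m,d,i,M);z=np.percentile(q[:,2],95) if len(q) else 0
            q=q[q[:,2]>z-.012]
            w=np.linalg.svd(q[:,:2]-q[:,:2].mean(0),full_matrices=False)[2][0] if len(q)>3 else 0
            print(n,c,st,z,q.mean(0),w,np.ptp(q@np.r_[w,0]))
E
```

```text
top red [401 232   9  34 254] 0.12305981352489126 [ 0.472 -0.313  0.117] [-1.    -0.006] 0.09584201217164923
top red [332 267  19  46 393] 0.15227384130933164 [ 0.356 -0.123  0.146] [-0.966  0.259] 0.12807307494819875
top blue [ 233  181   79   77 1462] 0.0658802476003916 [0.576 0.067 0.06 ] [-0.937 -0.349] 0.29365842198175357
top blue [344 191  14  32 271] 0.11627522713305438 [ 0.597 -0.161  0.111] [-0.987 -0.161] 0.09647277485696437
scene red [304 160  31  38 466] 0.14914835735827212 [ 0.364 -0.122  0.145] [ 0.966 -0.259] 0.13098352691798826
scene red [228 186  21  31 256] 0.11979740643380121 [ 0.481 -0.311  0.116] [ 1.    -0.012] 0.09733141391111289
scene blue [268 237  19  45 465] 0.1144145723966139 [ 0.611 -0.159  0.111] [0.988 0.156] 0.09696658835843863
```

Request:
{"fn": "servo_tool", "kwargs": {"deltas": [{"az":-0.109,"dz":-2.5},{"az":-0.109,"dz":-2.5},{"az":-0.109,"dz":-2.5},{"az":-0.108,"dz":-2.5},{"dx":2.2,"dy":3.4},{"dx":2.2,"dy":3.4},{"dx":2.2,"dy":3.4},{"dx":2.2,"dy":3.4},{"dx":2.2,"dy":3.4},{"dx":2.2,"dy":3.4},{"dx":2.2,"dy":3.4},{"dx":2.2,"dy":3.4}]}}

```text
schema error: expected keys ax, ay, az, dx, dy, dz, gripper
```

Request:
{"fn": "servo_tool", "kwargs": {"deltas": [{"dx":2.2,"dy":3.4},{"dx":2.2,"dy":3.4},{"dx":2.2,"dy":3.4},{"dx":2.2,"dy":3.4},{"dx":2.2,"dy":3.4},{"dx":2.2,"dy":3.4},{"dx":2.2,"dy":3.4},{"dx":2.2,"dy":3.4},{},{}]}}

```text
schema error: expected keys ax, ay, az, dx, dy, dz, gripper
```

Run:
```python
from h import *
s=read_state();print(s['time'],np.round(s['position'],4),np.round(s['orientation'],4),np.round(s['joints'],3),np.abs(s['qvel']).max())
p,d,i,M=snap("wrist");cv2.imwrite("pics/w1.png",p);np.savez("w1.npz",p=p,d=d,M=M)
```

```text
0.1 [0.2842 0.6118 0.2305] [ 3.1401e+00 -2.0000e-04 -4.3490e-01] [ 1.424  0.359  0.011 -0.    -1.224 -0.288] 0.0029664970991879203
```

View pics/w1.png

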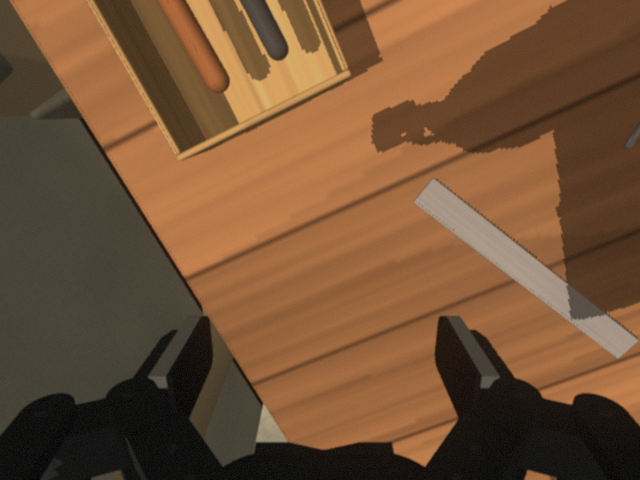

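The wrist view shows the fingers filling rows below 320, so the target should sit in the upper half of the image. Every row must carry all the keys.

Request:
{"fn": "servo_tool", "kwargs": {"deltas": [{"ax":0,"ay":0,"az":-0.109,"dx":0,"dy":0,"dz":-2.5,"gripper":1},{"ax":0,"ay":0,"az":-0.109,"dx":0,"dy":0,"dz":-2.5,"gripper":1},{"ax":0,"ay":0,"az":-0.109,"dx":0,"dy":0,"dz":-2.5,"gripper":1},{"ax":0,"ay":0,"az":-0.108,"dx":0,"dy":0,"dz":-2.5,"gripper":1},{"ax":0,"ay":0,"az":0,"dx":1.6,"dy":3.4,"dz":0,"gripper":1},{"ax":0,"ay":0,"az":0,"dx":1.6,"dy":3.4,"dz":0,"gripper":1},{"ax":0,"ay":0,"az":0,"dx":1.6,"dy":3.4,"dz":0,"gripper":1},{"ax":0,"ay":0,"az":0,"dx":1.6,"dy":3.4,"dz":0,"gripper":1},{"ax":0,"ay":0,"az":0,"dx":1.6,"dy":3.4,"dz":0,"gripper":1},{"ax":0,"ay":0,"az":0,"dx":1.6,"dy":3.4,"dz":0,"gripper":1},{"ax":0,"ay":0,"az":0,"dx":1.6,"dy":3.4,"dz":0,"gripper":1},{"ax":0,"ay":0,"az":0,"dx":1.6,"dy":3.4,"dz":0,"gripper":1}]}}

```text
time: 1.15
position: [0.4126, 0.3383, 0.3313]
orientation: [-3.142, 0.0, 0.0]
force: [0.9, 0.7, 0.4]
opening: 0.0856
grasp_force: 0.0
```

Request:
{"fn": "servo_tool", "kwargs": {"deltas": [{"ax":0,"ay":0,"az":0,"dx":1.6,"dy":3.4,"dz":0,"gripper":1},{"ax":0,"ay":0,"az":0,"dx":1.6,"dy":3.4,"dz":0,"gripper":1},{"ax":0,"ay":0,"az":0,"dx":1.6,"dy":3.4,"dz":0,"gripper":1},{"ax":0,"ay":0,"az":0,"dx":1.6,"dy":3.4,"dz":0,"gripper":1},{"ax":0,"ay":0,"az":0,"dx":1.6,"dy":3.4,"dz":0,"gripper":1},{"ax":0,"ay":0,"az":0,"dx":1.6,"dy":3.4,"dz":0,"gripper":1},{"ax":0,"ay":0,"az":0,"dx":1.6,"dy":3.4,"dz":0,"gripper":1},{"ax":0,"ay":0,"az":0,"dx":1.6,"dy":3.4,"dz":0,"gripper":1},{"ax":0,"ay":0,"az":0,"dx":0,"dy":0,"dz":0,"gripper":1},{"ax":0,"ay":0,"az":0,"dx":0,"dy":0,"dz":0,"gripper":1}]}}

```text
time: 1.98
position: [0.5408, 0.0663, 0.3307]
orientation: [3.141, 0.001, -0.004]
force: [1.0, 0.4, 0.3]
opening: 0.0854
grasp_force: 0.0
```

Run:
```python
from h import *
s=read_state();print(s['time'],np.round(s['position'],4),np.round(s['orientation'],4),np.round(s['joints'],3),np.abs(s['qvel']).max())
p,d,i,M=snap("wrist");cv2.imwrite("pics/w2.png",p);np.savez("w2.npz",p=p,d=d,M=M)
```

```text
1.9833 [0.5408 0.0663 0.3307] [ 3.1412e+00  1.0000e-03 -3.7000e-03] [ 0.482  0.094 -0.11  -0.    -1.368  1.086] 0.04989982599355626
```

View pics/w2.png

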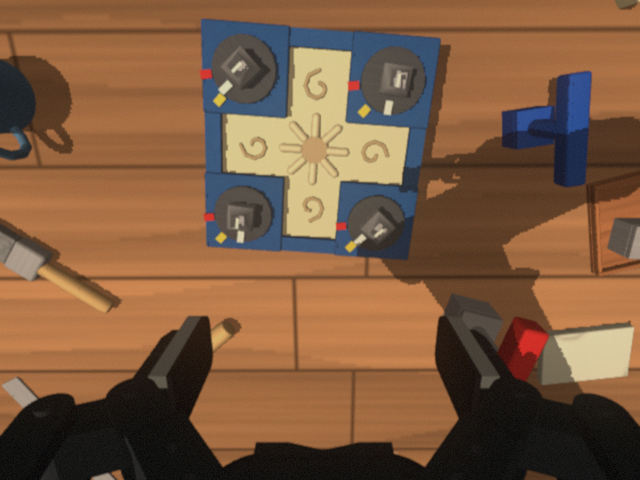

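The fixture fills the upper half of the view. Reading the ticks, its +x points down in the image. That makes a bottom-right (378,222) and c top-left (240,68), both at yellow. b is bottom-left (240,213) and d top-right (400,78), both short of yellow. I'll fit the fixture pose to the ticks and measure the pointers.

```bash
cat > fit.py <<'E'
from h import *
np.set_printoptions(precision=4,suppress=True)
S=np.array([[72,72],[72,-72],[-72,-72],[-72,72]])/1000
def ticks():
    o=[]
    for c,t in(('yellow',.7),('red',1.4)):
        for k in range(4): o.append((c,k,S[k]+.038*np.array([np.cos(-t),np.sin(-t)])))
    return o
def fit(p,d,i,M,g=(.576,.067,np.pi),tol=.012,zt=.061):
    cand={c:[onplane(cc,zt,i,M)[0][:2] for m,st,cc in comps(mask(p,c),6) if st[4]<400] for c in('yellow','red')}
    x,y,a=g
    for it in range(4):
        A=[];B=[]
        Rm=np.array([[np.cos(a),-np.sin(a)],[np.sin(a),np.cos(a)]])
        for c,k,l in ticks():
            w=Rm@l+[x,y]
            if cand[c]:
                q=min(cand[c],key=lambda q:np.hypot(*(q-w)))
                if np.hypot(*(q-w))<(tol*2 if it==0 else tol): A.append(l);B.append(q)
        A=np.array(A);B=np.array(B);ac=A-A.mean(0);bc=B-B.mean(0)
        a=np.arctan2((ac[:,0]*bc[:,1]-ac[:,1]*bc[:,0]).sum(),(ac*bc).sum())
        Rm=np.array([[np.cos(a),-np.sin(a)],[np.sin(a),np.cos(a)]]);x,y=B.mean(0)-Rm@A.mean(0)
    r=B-(A@Rm.T+[x,y]);return x,y,a,Rm,len(A),np.abs(r).max()
def pointers(p,i,M,F,zp=.068):
    x,y,a,Rm=F[:4];hsv=cv2.cvtColor(p,cv2.COLOR_BGR2HSV);m=(hsv[...,1]<60)&(hsv[...,2]>150)
    out={}
    for mm,st,cc in comps(m,6):
        w=onplane(cc,zp,i,M)[0][:2];l=Rm.T@(w-[x,y])
        for k in range(4):
            v=l-S[k];r=np.hypot(*v)
            if .015<r<.037: out.setdefault('abcd'[k],[]).append((round(-np.arctan2(v[1],v[0]),3),round(r*1e3,1),int(st[4])))
    return out
E
python3 - <<'E'
from fit import *
f=np.load("w2.npz");i=camera_info("wrist");p,d,M=f['p'],f['d'],f['M']
F=fit(p,d,i,M);print(F)
print(pointers(p,i,M,F))
x,y,a,Rm=F[:4]
print('screws',S@Rm.T+[x,y])
# head tops by depth
q=cloud(d>0,d,i,M)
for k in range(4):
    w=S[k]@Rm.T+[x,y]
    n=q[(np.hypot(*(q[:,:2]-w).T)<.03)]
    t=n[(n[:,2]>.0905)&(n[:,2]<.1)];print('abcd'[k],len(t),t.mean(0)-np.r_[w,0] if len(t) else 0, np.percentile(n[:,2],[30,50,99]))
b=q[(q[:,2]>.055)&(q[:,2]<.063)&(np.hypot(q[:,0]-x,q[:,1]-y)<.18)];print(len(b),np.median(b[:,2]),cv2.minAreaRect((b[:,:2]*1000).astype(np.float32)))
# tray / key foot from top camera stays
E
```

```text
(np.float64(0.5800081258022514), np.float64(0.07535675396589808), np.float64(3.0661265276822025), array([[-0.9972, -0.0754],
       [ 0.0754, -0.9972]]), 8, np.float64(0.00030320000306494066))
{'c': [(np.float64(0.77), np.float64(24.5), 105)], 'd': [(np.float64(0.084), np.float64(24.6), 105)], 'b': [(np.float64(0.074), np.float64(24.5), 76)], 'a': [(np.float64(0.729), np.float64(23.5), 59)]}
screws [[ 0.5028  0.009 ]
 [ 0.5136  0.1526]
 [ 0.6572  0.1417]
 [ 0.6464 -0.0019]]
a 129 [0.0017 0.0013 0.0928] [0.066  0.0667 0.3971]
b 132 [ 0.0012 -0.0013  0.0929] [0.0658 0.0665 0.4003]
c 187 [-0.001  -0.0011  0.0928] [0.0657 0.0663 0.0945]
d 186 [-0.001   0.0013  0.0927] [0.0658 0.0664 0.0943]
19145 0.059609432755125646 ((579.6015625, 75.9572982788086), (229.72425842285156, 228.3572998046875), 85.66463470458984)
```

Request:
{"fn": "servo_tool", "kwargs": {"deltas": [{"ax":0,"ay":0,"az":0,"dx":-1.1,"dy":3.8,"dz":0,"gripper":0.2},{"ax":0,"ay":0,"az":0,"dx":-1.1,"dy":3.8,"dz":0,"gripper":0.2},{"ax":0,"ay":0,"az":0,"dx":-1.1,"dy":3.8,"dz":0,"gripper":0.2},{"ax":0,"ay":0,"az":0,"dx":-1.1,"dy":3.8,"dz":0,"gripper":0.2},{"ax":0,"ay":0,"az":0,"dx":-1.1,"dy":3.8,"dz":0,"gripper":0.2},{"ax":0,"ay":0,"az":0,"dx":-1.1,"dy":3.8,"dz":0,"gripper":0.2},{"ax":0,"ay":0,"az":0,"dx":-1.1,"dy":3.8,"dz":0,"gripper":0.2},{"ax":0,"ay":0,"az":0,"dx":-1.1,"dy":3.8,"dz":0,"gripper":0.2},{"ax":0,"ay":0,"az":0,"dx":-1.1,"dy":3.8,"dz":0,"gripper":0.2},{"ax":0,"ay":0,"az":0,"dx":-1.1,"dy":3.8,"dz":0,"gripper":0.2},{"ax":0,"ay":0,"az":0,"dx":0,"dy":0,"dz":0,"gripper":0.2},{"ax":0,"ay":0,"az":0,"dx":0,"dy":0,"dz":0,"gripper":0.2}]}}

```text
time: 3.03
position: [0.4301, -0.3124, 0.3309]
orientation: [-3.141, 0.001, -0.002]
force: [-0.1, 0.8, -0.4]
opening: 0.051
grasp_force: 0.0
```

```bash
cat > key.py <<'E'
from h import *
def keybar(p,d,i,M,zt):
    m=mask(p,'red');best=None
    for mm,st,cc in comps(m,200):
        q=cloud(mm,d,i,M);z=np.percentile(q[:,2],90)
        # top face pixels only
        v,u=np.nonzero(mm);zz=np.full(len(v),9.);
        dd=d[v,u];P=np.c_[(u-i['cx'])/i['fx']*dd,-(v-i['cy'])/i['fy']*dd,-dd]@M[:3,:3].T+M[:3,3]
        k=np.abs(P[:,2]-zt)<.005
        if k.sum()<50: continue
        w=onplane(np.c_[u[k],v[k]],zt,i,M)[:,:2]*1000
        r=cv2.minAreaRect(w.astype(np.float32));b=cv2.boxPoints(r);e=[b[1]-b[0],b[2]-b[1]];L=max(e,key=np.linalg.norm)
        a=np.arctan2(L[1],L[0]);a=(a+np.pi/2)%np.pi-np.pi/2
        print('bar centre',np.round(r[0],1),'mean',w.mean(0).round(1),'size',np.round(r[1],1),'yaw',round(float(a),4),'ztop',round(float(z),4))
E
python3 - <<'E'
from key import *
np.set_printoptions(precision=4,suppress=True)
s=read_state();print(s['time'],s['position'],s['orientation'],s['joints'],s['opening'])
p,d,i,M=snap("wrist");cv2.imwrite("pics/w3.png",p);np.savez("w3.npz",p=p,d=d,M=M)
keybar(p,d,i,M,.117)
# tray wall tops z=.016
q=cloud(d>0,d,i,M);t=q[(abs(q[:,2]-.016)<.004)&(np.hypot(q[:,0]-.476,q[:,1]+.312)<.1)]
print(len(t),cv2.minAreaRect((t[:,:2]*1000).astype(np.float32)))
f=q[(q[:,2]>.03)&(q[:,2]<.0455)&(np.hypot(q[:,0]-.476,q[:,1]+.312)<.05)];print('socket',len(f),cv2.minAreaRect((f[:,:2]*1000).astype(np.float32)) if len(f) else 0)
E
```

```text
3.0333 [ 0.4301 -0.3124  0.3309] [-3.1412  0.0006 -0.0021] [-0.2593  0.0702 -0.1353 -0.0002 -1.3659  1.8281] 0.05103542285638521
bar centre [ 472.2 -313.8] mean [ 473.8 -313.7] size [18.5 97.3] yaw -0.004 ztop 0.1178
1845 ((490.2113037109375, -326.7938232421875), (120.23113250732422, 120.1875991821289), 14.83141040802002)
socket 576 ((471.5419921875, -313.9342346191406), (39.87548828125, 39.434852600097656), 89.26126098632812)
```

View pics/w3.png

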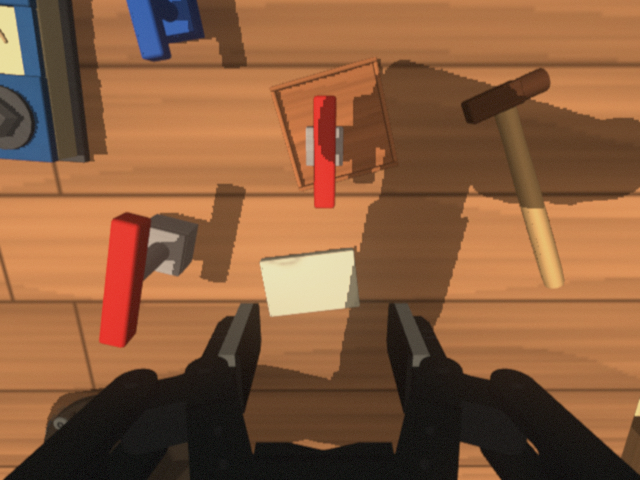

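The key stands at about (472,-314) mm with yaw near 0 and the right heights, in its tray with centre (490,-327). Next I descend and grip it.

Request:
{"fn": "servo_tool", "kwargs": {"deltas": [{"ax":0,"ay":0,"az":0.002,"dx":2.1,"dy":0.07,"dz":0,"gripper":0.2},{"ax":0,"ay":0,"az":0,"dx":2.1,"dy":0.08,"dz":0,"gripper":0.2},{"ax":0,"ay":0,"az":0,"dx":0,"dy":0,"dz":3.5,"gripper":0.2},{"ax":0,"ay":0,"az":0,"dx":0,"dy":0,"dz":3.5,"gripper":0.2},{"ax":0,"ay":0,"az":0,"dx":0,"dy":0,"dz":3.5,"gripper":0.2},{"ax":0,"ay":0,"az":0,"dx":0,"dy":0,"dz":3.5,"gripper":0.2},{"ax":0,"ay":0,"az":0,"dx":0,"dy":0,"dz":3.5,"gripper":0.2},{"ax":0,"ay":0,"az":0,"dx":0,"dy":0,"dz":3.5,"gripper":0.2},{"ax":0,"ay":0,"az":0,"dx":0,"dy":0,"dz":2.0,"gripper":0.2},{"ax":0,"ay":0,"az":0,"dx":0,"dy":0,"dz":1.6,"gripper":0.2},{"ax":0,"ay":0,"az":0,"dx":0,"dy":0,"dz":0,"gripper":0.2},{"ax":0,"ay":0,"az":0,"dx":0,"dy":0,"dz":0,"gripper":0.2}]}}

```text
time: 4.08
position: [0.4731, -0.3117, 0.0852]
orientation: [-3.141, 0.001, 0.001]
force: [0.3, -0.5, 1.2]
opening: 0.0513
grasp_force: 0.0
```

Request:
{"fn": "servo_tool", "kwargs": {"deltas": [{"ax":0,"ay":0,"az":0,"dx":0,"dy":0,"dz":0,"gripper":-1},{"ax":0,"ay":0,"az":0,"dx":0,"dy":0,"dz":0,"gripper":-1},{"ax":0,"ay":0,"az":0,"dx":0,"dy":0,"dz":0,"gripper":-1},{"ax":0,"ay":0,"az":0,"dx":0,"dy":0,"dz":0,"gripper":-1},{"ax":0,"ay":0,"az":0,"dx":0,"dy":0,"dz":0,"gripper":-1},{"ax":0,"ay":0,"az":0,"dx":0,"dy":0,"dz":0,"gripper":-1},{"ax":0,"ay":0,"az":0,"dx":0,"dy":0,"dz":0,"gripper":-1},{"ax":0,"ay":0,"az":0,"dx":0,"dy":0,"dz":0,"gripper":-1}], "squeeze": 80}}

```text
time: 4.75
position: [0.4739, -0.3136, 0.0871]
orientation: [3.141, -0.003, -0.001]
force: [1.9, 2.7, 7.3]
opening: 0.0186
grasp_force: 79.5
```

Run:
```python
from h import *
s=read_state();print({k:np.round(v,4).tolist() for k,v in s.items()})
```

```text
{'time': 4.75, 'joints': [-0.2402, 0.3188, -0.4127, 0.0001, -0.8356, 1.8094], 'qvel': [-0.0002, 0.0015, -0.0012, 0.0006, 0.0008, 0.0011], 'tau': [-1.6052, -45.3712, 20.8359, 5.3437, 0.0457, -0.0319], 'position': [0.4739, -0.3136, 0.0871], 'orientation': [3.1407, -0.0035, -0.0015], 'force': [1.8529, 2.7458, 7.2527], 'wrist_torque': [1.1548, -0.233, 0.0389], 'grasp_force': 79.549, 'opening': 0.0186}
```

Request:
{"fn": "servo_tool", "kwargs": {"deltas": [{"ax":0,"ay":0,"az":0,"dx":0,"dy":0,"dz":-1.5,"gripper":-1},{"ax":0,"ay":0,"az":0,"dx":0,"dy":0,"dz":-3,"gripper":-1},{"ax":0,"ay":0,"az":0,"dx":0,"dy":0,"dz":-4,"gripper":-1},{"ax":0,"ay":0,"az":0,"dx":0,"dy":0,"dz":-4,"gripper":-1},{"ax":0,"ay":0,"az":0,"dx":0.2,"dy":-2,"dz":-3,"gripper":-1},{"ax":0,"ay":0,"az":0,"dx":0.3,"dy":-3.5,"dz":-1,"gripper":-1},{"ax":0,"ay":0,"az":0,"dx":0.4,"dy":-4,"dz":0,"gripper":-1},{"ax":0,"ay":0,"az":0,"dx":0.4,"dy":-4,"dz":0,"gripper":-1},{"ax":0,"ay":0,"az":0,"dx":0.4,"dy":-4,"dz":0,"gripper":-1},{"ax":0,"ay":0,"az":0,"dx":0.4,"dy":-4,"dz":0,"gripper":-1},{"ax":0,"ay":0,"az":0,"dx":0.4,"dy":-4,"dz":0,"gripper":-1},{"ax":0,"ay":0,"az":0,"dx":0.4,"dy":-4,"dz":0,"gripper":-1}]}}

```text
time: 5.75
position: [0.5011, -0.0166, 0.2504]
orientation: [-3.141, 0.0, -0.002]
force: [0.8, -0.1, -4.4]
opening: 0.0188
grasp_force: 79.0
```

Request:
{"fn": "servo_tool", "kwargs": {"deltas": [{"ax":0,"ay":0,"az":0,"dx":0.4,"dy":-4,"dz":0,"gripper":-1},{"ax":0,"ay":0,"az":0,"dx":0.4,"dy":-4,"dz":0,"gripper":-1},{"ax":0,"ay":0,"az":0,"dx":0.4,"dy":-4,"dz":0,"gripper":-1},{"ax":0,"ay":0,"az":0,"dx":0.2,"dy":-3,"dz":0,"gripper":-1},{"ax":0,"ay":0,"az":0,"dx":0,"dy":-2,"dz":0,"gripper":-1},{"ax":0,"ay":0,"az":0.063,"dx":0,"dy":0,"dz":0,"gripper":-1},{"ax":0,"ay":0,"az":0.063,"dx":0,"dy":0,"dz":0,"gripper":-1},{"ax":0,"ay":0,"az":0,"dx":0,"dy":0,"dz":0,"gripper":-1},{"ax":0,"ay":0,"az":0,"dx":0,"dy":0,"dz":0,"gripper":-1}]}}

```text
time: 6.5
position: [0.5159, 0.1514, 0.2501]
orientation: [3.142, 0.001, -0.126]
force: [-0.4, 0.2, -3.3]
opening: 0.0188
grasp_force: 79.2
```

Run:
```python
from h import *
s=read_state();print({k:np.round(v,4).tolist() for k,v in s.items()})
p,d,i,M=snap("wrist");cv2.imwrite("pics/w4.png",p);np.savez("w4.npz",p=p,d=d,M=M)
from key import *
keybar(p,d,i,M,s['position'][2]-.087+.117)
```

```text
{'time': 6.5, 'joints': [0.65, 0.1205, -0.261, -0.0005, -1.1899, 0.7949], 'qvel': [-0.0088, -0.0032, 0.0013, 0.0028, 0.001, 0.0158], 'tau': [0.3394, -40.4888, 30.5748, 7.4701, 0.0004, -0.3673], 'position': [0.5159, 0.1514, 0.2501], 'orientation': [3.1416, 0.0007, -0.1261], 'force': [-0.3601, 0.1982, -3.3304], 'wrist_torque': [-0.0076, -0.0212, 0.0425], 'grasp_force': 79.188, 'opening': 0.0188}
bar centre [521.4 150.1] mean [526.2 149.4] size [19.1 87.4] yaw -0.1272 ztop 0.2804
```

View pics/w4.png

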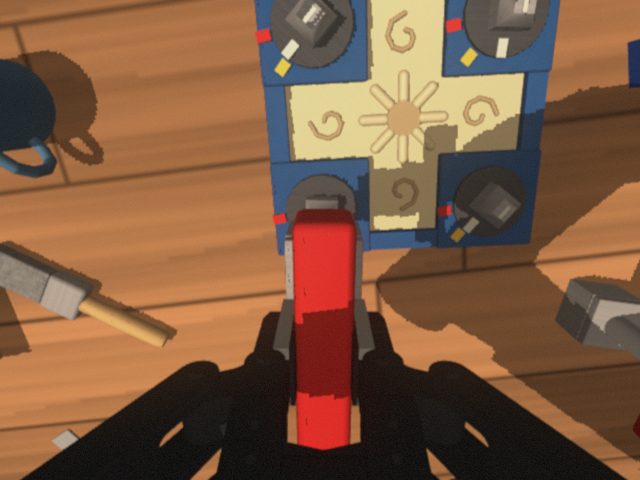

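The key is held square to the gripper, and both ticks of c and d are visible along with most of a's. I'll refit the fixture from here as a check on bias.

Run:
```python
from fit import *
i=camera_info("wrist")
f=np.load("w4.npz");p,d,M=f['p'],f['d'],f['M']
F=fit(p,d,i,M,g=(.58,.0754,3.066));print(F[:3],F[4:]);print(pointers(p,i,M,F))
T=pose();print(T[:3,3])
# bar top +x end in tool frame, both sides
for n in('w3','w4'):
    f=np.load(n+'.npz');p,d,M=f['p'],f['d'],f['M']
    zt=.117 if n=='w3' else .2801
    m=mask(p,'red');v,u=np.nonzero(m);w=onplane(np.c_[u,v],zt,i,M)
    dd=d[v,u];P=np.c_[(u-i['cx'])/i['fx']*dd,-(v-i['cy'])/i['fy']*dd,-dd]@M[:3,:3].T+M[:3,3]
    C=np.array([.4721,-.3138]) if n=='w3' else T[:2,3]
    a=0 if n=='w3' else -.126
    k=(abs(P[:,2]-zt)<.004)&(np.hypot(*(w[:,:2]-C).T)<.08)
    l=(w[k][:,:2]-C)@np.array([[np.cos(a),-np.sin(a)],[np.sin(a),np.cos(a)]])
    mid=l[abs(l[:,1])<.006];print(n,'x end',mid[:,0].max(),mid[:,0].min(),'y',l[l[:,0]>.01][:,1].min(),l[l[:,0]>.01][:,1].max())
```

```text
(np.float64(0.5801119859421144), np.float64(0.07544613715654269), np.float64(3.0665019624414978)) (6, np.float64(0.00020186516038667168))
{'c': [(np.float64(0.777), np.float64(24.6), 189)], 'd': [(np.float64(0.095), np.float64(24.7), 197)]}
[0.516  0.1513 0.2502]
w3 x end 0.04868273709150467 -0.048580959265003276 y -0.009373770833836281 0.008936639249207401
w4 x end 0.049141311224283495 -0.03821119989128907 y -0.010051860698565469 0.008995855125004018
```

Run:
```python
from fit import *
i=camera_info("wrist")
for n in('w2','w4'):
    f=np.load(n+'.npz');p,d,M=f['p'],f['d'],f['M'];F=fit(p,d,i,M,g=(.58,.0754,3.066))
    for z in(.066,.069,.072): print(n,z,{k:[tuple(map(float,t)) for t in v] for k,v in pointers(p,i,M,F,z).items()})
    # depth at pointers, and principal axis
    hsv=cv2.cvtColor(p,cv2.COLOR_BGR2HSV);m=(hsv[...,1]<60)&(hsv[...,2]>150)
    for mm,st,cc in comps(m,30):
        w=onplane(cc,.068,i,M)[0][:2];l=F[3].T@(w-[F[0],F[1]])
        for k in range(4):
            if .008<np.hypot(*(l-S[k]))<.037:
                v,u=np.nonzero(mm);W=onplane(np.c_[u,v],.069,i,M)[:,:2]@F[3]
                e=np.linalg.svd(W-W.mean(0),full_matrices=False)[2][0]
                print('abcd'[k],'z',np.median(cloud(mm,d,i,M)[:,2]).round(4),'axis',(-np.arctan2(e[1],e[0])%np.pi).round(3),'len',np.ptp(W@e).round(4))
```

```text
w2 0.066 {'c': [(0.786, 24.8, 105.0)], 'd': [(0.071, 24.5, 105.0)], 'b': [(0.087, 25.3, 76.0)], 'a': [(0.703, 23.8, 59.0)]}
w2 0.069 {'c': [(0.762, 24.3, 105.0)], 'd': [(0.09, 24.6, 105.0)], 'b': [(0.066, 24.2, 76.0)], 'a': [(0.742, 23.3, 59.0)]}
w2 0.072 {'c': [(0.738, 23.9, 105.0)], 'd': [(0.109, 24.7, 105.0)], 'b': [(0.044, 23.1, 76.0)], 'a': [(0.783, 22.8, 59.0)]}
c z 0.0672 axis 0.765 len 0.0131
d z 0.0672 axis 0.077 len 0.0131
b z 0.0834 axis 0.579 len 0.0155
b z 0.0675 axis 0.094 len 0.0132
a z 0.0672 axis 0.868 len 0.0123
w4 0.066 {'c': [(0.788, 24.5, 189.0)], 'd': [(0.062, 24.4, 197.0)]}
w4 0.069 {'c': [(0.771, 24.6, 189.0)], 'd': [(0.111, 24.8, 197.0)]}
w4 0.072 {'c': [(0.753, 24.7, 189.0)], 'd': [(0.159, 25.3, 197.0)]}
d z 0.0822 axis 1.597 len 0.0152
c z 0.0673 axis 0.758 len 0.0133
d z 0.0672 axis 0.093 len 0.0131
```

Request:
{"fn": "servo_tool", "kwargs": {"deltas": [{"ax":0,"ay":0,"az":0.029,"dx":-0.2,"dy":-0.1,"dz":0,"gripper":-1},{"ax":0,"ay":0,"az":0,"dx":0,"dy":0,"dz":3,"gripper":-1},{"ax":0,"ay":0,"az":0,"dx":0,"dy":0,"dz":2,"gripper":-1},{"ax":0,"ay":0,"az":0,"dx":0,"dy":0,"dz":1,"gripper":-1},{"ax":0,"ay":0,"az":0,"dx":0,"dy":0,"dz":1,"gripper":-1},{"ax":0,"ay":0,"az":0,"dx":0,"dy":0,"dz":1,"gripper":-1},{"ax":0,"ay":0,"az":0,"dx":0,"dy":0,"dz":1,"gripper":-1},{"ax":0,"ay":0,"az":0,"dx":0,"dy":0,"dz":0.9,"gripper":-1},{"ax":0,"ay":0,"az":0,"dx":0,"dy":0,"dz":0,"gripper":-1}]}}

```text
time: 7.3
position: [0.5138, 0.1524, 0.1495]
orientation: [3.14, 0.002, -0.157]
force: [0.0, -0.2, -3.7]
opening: 0.0184
grasp_force: 79.1
```

Run:
```python
from h import *
s=read_state();print({k:np.round(s[k],4).tolist() for k in('position','orientation','force','wrist_torque','joints')})
```

```text
{'position': [0.5138, 0.1524, 0.1495], 'orientation': [3.1402, 0.0019, -0.157], 'force': [0.0325, -0.1509, -3.7279], 'wrist_torque': [-0.105, -0.099, 0.0693], 'joints': [0.6541, 0.2027, -0.4063, -0.0005, -0.9641, 0.76]}
```

Request:
{"fn": "servo_tool", "kwargs": {"deltas": [{"ax":0,"ay":0,"az":0.1,"dx":0,"dy":0,"dz":0,"gripper":-1},{"ax":0,"ay":0,"az":0.1,"dx":0,"dy":0,"dz":0,"gripper":-1},{"ax":0,"ay":0,"az":0.1,"dx":0,"dy":0,"dz":0,"gripper":-1},{"ax":0,"ay":0,"az":0.1,"dx":0,"dy":0,"dz":0,"gripper":-1},{"ax":0,"ay":0,"az":0.1,"dx":0,"dy":0,"dz":0,"gripper":-1},{"ax":0,"ay":0,"az":0.1,"dx":0,"dy":0,"dz":0,"gripper":-1},{"ax":0,"ay":0,"az":0.1,"dx":0,"dy":0,"dz":0,"gripper":-1},{"ax":0,"ay":0,"az":0.05,"dx":0,"dy":0,"dz":0,"gripper":-1},{"ax":0,"ay":0,"az":0,"dx":0,"dy":0,"dz":0,"gripper":-1},{"ax":0,"ay":0,"az":0,"dx":0,"dy":0,"dz":0,"gripper":-1}]}}

```text
time: 8.13
position: [0.515, 0.1529, 0.1517]
orientation: [-3.141, -0.0, -0.905]
force: [2.2, -0.6, -5.2]
opening: 0.0191
grasp_force: 79.1
```

Run:
```python
from fit import *
from key import keybar
s=read_state();print({k:np.round(s[k],4).tolist() for k in('position','orientation','force','wrist_torque')})
p,d,i,M=snap("wrist");cv2.imwrite("pics/w5.png",p);np.savez("w5.npz",p=p,d=d,M=M)
keybar(p,d,i,M,s['position'][2]+.03)
F=fit(p,d,i,M,g=(.58,.0754,3.066));print(F[:3],F[4:]);print(pointers(p,i,M,F))
```

```text
{'position': [0.515, 0.1529, 0.1517], 'orientation': [-3.1408, -0.0005, -0.9047], 'force': [2.2405, -0.5899, -5.2043], 'wrist_torque': [-0.4879, -0.9035, 0.0094]}
bar centre [517.9 147.3] mean [518.8 145.5] size [19.  86.9] yaw -0.9039 ztop 0.182
(np.float64(0.5799757441620712), np.float64(0.07536120232504097), np.float64(3.0662933779344588)) (3, np.float64(0.0001429400478204501))
{'c': [(np.float64(2.478), np.float64(19.6), 156), (np.float64(0.766), np.float64(24.5), 341)], 'b': [(np.float64(1.875), np.float64(25.1), 404)]}
```

View pics/w5.png

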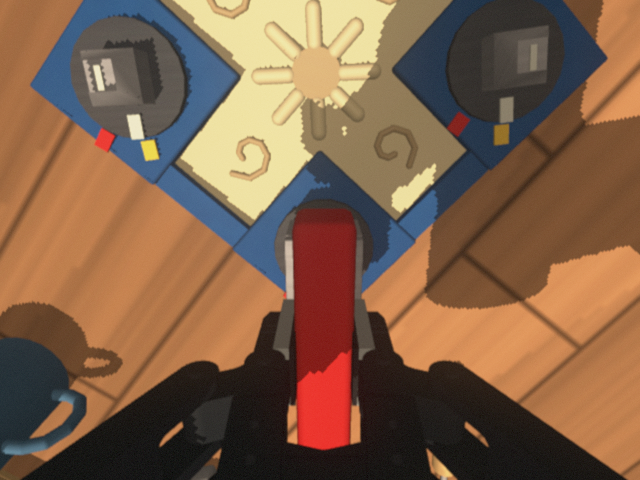

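The wrist view shows a and c still beside their yellow ticks, and the key hides b's pointer. I'll loosen the key, lift, and step back to look.

Request:
{"fn": "servo_tool", "kwargs": {"deltas": [{"ax":0,"ay":0,"az":-0.12,"dx":0,"dy":0,"dz":0,"gripper":-1},{"ax":0,"ay":0,"az":0,"dx":0,"dy":0,"dz":-2,"gripper":-1},{"ax":0,"ay":0,"az":0,"dx":0,"dy":0,"dz":-3,"gripper":-1},{"ax":0,"ay":0,"az":-0.12,"dx":0,"dy":0,"dz":-1,"gripper":-1},{"ax":0,"ay":0,"az":-0.12,"dx":0,"dy":0,"dz":-1,"gripper":-1},{"ax":0,"ay":0,"az":-0.12,"dx":0,"dy":0,"dz":-1,"gripper":-1},{"ax":0,"ay":0,"az":-0.12,"dx":0,"dy":0,"dz":-1,"gripper":-1},{"ax":0,"ay":0,"az":-0.12,"dx":0,"dy":0,"dz":-1,"gripper":-1},{"ax":0,"ay":0,"az":0,"dx":-3.6,"dy":1.2,"dz":0,"gripper":-1},{"ax":0,"ay":0,"az":0,"dx":-3.6,"dy":1.2,"dz":0,"gripper":-1},{"ax":0,"ay":0,"az":0,"dx":0,"dy":0,"dz":0,"gripper":-1},{"ax":0,"ay":0,"az":0,"dx":0,"dy":0,"dz":0,"gripper":-1}]}}

```text
time: 9.18
position: [0.4377, 0.1424, 0.2522]
orientation: [-3.14, -0.001, -0.184]
force: [0.7, 0.5, -2.5]
opening: 0.0188
grasp_force: 79.6
```

```bash
cat > look.py <<'E'
from fit import *
from key import keybar
import sys
def look(n):
    s=read_state();print({k:np.round(s[k],4).tolist() for k in('time','position','orientation','force')})
    p,d,i,M=snap("wrist");cv2.imwrite(f"pics/{n}.png",p);np.savez(n+".npz",p=p,d=d,M=M)
    keybar(p,d,i,M,s['position'][2]+.03)
    F=fit(p,d,i,M,g=(.58,.0754,3.0663),tol=.006);print(F[:3],F[4:])
    F=(.58,.0754,3.0663,np.array([[np.cos(3.0663),-np.sin(3.0663)],[np.sin(3.0663),np.cos(3.0663)]]))
    for k,v in sorted(pointers(p,i,M,F).items()): print(k,[tuple(map(float,t)) for t in v])
look(sys.argv[1])
E
python3 look.py w6
```

```text
{'time': 9.1833, 'position': [0.4377, 0.1424, 0.2522], 'orientation': [-3.1398, -0.0007, -0.1839], 'force': [0.6617, 0.5414, -2.4735]}
bar centre [443.4 140.5] mean [448.1 139.6] size [19.1 87.9] yaw -0.1854 ztop 0.2825
(np.float64(0.5799393869484315), np.float64(0.07536212586901066), np.float64(3.064670084847938)) (3, np.float64(0.0001696481577710407))
a [(0.674, 22.9, 104.0)]
b [(0.652, 24.3, 149.0)]
```

b reads about 0.65, which puts the key's play at about 0.178 rad. I'll go back and bring it to 0.70.

Request:
{"fn": "servo_tool", "kwargs": {"deltas": [{"ax":0,"ay":0,"az":0,"dx":3.65,"dy":-1.2,"dz":0,"gripper":-1},{"ax":0,"ay":0,"az":0,"dx":3.65,"dy":-1.2,"dz":0,"gripper":-1},{"ax":0,"ay":0,"az":0.109,"dx":0,"dy":0,"dz":1,"gripper":-1},{"ax":0,"ay":0,"az":0.109,"dx":0,"dy":0,"dz":1,"gripper":-1},{"ax":0,"ay":0,"az":0.109,"dx":0,"dy":0,"dz":1,"gripper":-1},{"ax":0,"ay":0,"az":0.109,"dx":0,"dy":0,"dz":1,"gripper":-1},{"ax":0,"ay":0,"az":0.109,"dx":0,"dy":0,"dz":1,"gripper":-1},{"ax":0,"ay":0,"az":0,"dx":0,"dy":0,"dz":0,"gripper":-1},{"ax":0,"ay":0,"az":0,"dx":0,"dy":0,"dz":1.7,"gripper":-1},{"ax":0,"ay":0,"az":0,"dx":0,"dy":0,"dz":1.7,"gripper":-1},{"ax":0,"ay":0,"az":0,"dx":0,"dy":0,"dz":1.7,"gripper":-1},{"ax":0,"ay":0,"az":0,"dx":0,"dy":0,"dz":0,"gripper":-1}]}}

```text
time: 10.23
position: [0.5165, 0.1528, 0.1493]
orientation: [3.141, -0.001, -0.727]
force: [-1.1, -0.0, -4.3]
opening: 0.0187
grasp_force: 79.6
```

Request:
{"fn": "servo_tool", "kwargs": {"deltas": [{"ax":0,"ay":0,"az":0,"dx":-0.15,"dy":0.13,"dz":0,"gripper":-1},{"ax":0,"ay":0,"az":0.114,"dx":0,"dy":0,"dz":0,"gripper":-1},{"ax":0,"ay":0,"az":0.114,"dx":0,"dy":0,"dz":0,"gripper":-1},{"ax":0,"ay":0,"az":0,"dx":0,"dy":0,"dz":0,"gripper":-1},{"ax":0,"ay":0,"az":0,"dx":0,"dy":0,"dz":0,"gripper":-1}]}}

```text
time: 10.65
position: [0.5143, 0.1533, 0.1513]
orientation: [-3.14, -0.0, -0.955]
force: [2.5, 1.0, -3.0]
opening: 0.0191
grasp_force: 79.5
```

Request:
{"fn": "servo_tool", "kwargs": {"deltas": [{"ax":0,"ay":0,"az":-0.12,"dx":0,"dy":0,"dz":0,"gripper":-1},{"ax":0,"ay":0,"az":0,"dx":0,"dy":0,"dz":-2,"gripper":-1},{"ax":0,"ay":0,"az":0,"dx":0,"dy":0,"dz":-3,"gripper":-1},{"ax":0,"ay":0,"az":-0.12,"dx":0,"dy":0,"dz":-1,"gripper":-1},{"ax":0,"ay":0,"az":-0.12,"dx":0,"dy":0,"dz":-1,"gripper":-1},{"ax":0,"ay":0,"az":-0.12,"dx":0,"dy":0,"dz":-1,"gripper":-1},{"ax":0,"ay":0,"az":-0.12,"dx":0,"dy":0,"dz":-1,"gripper":-1},{"ax":0,"ay":0,"az":-0.12,"dx":0,"dy":0,"dz":-1,"gripper":-1},{"ax":0,"ay":0,"az":-0.08,"dx":0,"dy":0,"dz":0,"gripper":-1},{"ax":0,"ay":0,"az":0,"dx":0,"dy":0,"dz":0,"gripper":-1}]}}

```text
time: 11.48
position: [0.5134, 0.1526, 0.2513]
orientation: [-3.141, -0.001, -0.152]
force: [0.4, 0.5, -3.8]
opening: 0.0188
grasp_force: 80.1
```

Request:
{"fn": "servo_tool", "kwargs": {"deltas": [{"ax":0,"ay":0,"az":0,"dx":2.58,"dy":2.2,"dz":0,"gripper":-1},{"ax":0,"ay":0,"az":0,"dx":2.58,"dy":2.2,"dz":0,"gripper":-1},{"ax":0,"ay":0,"az":0,"dx":2.58,"dy":2.2,"dz":0,"gripper":-1},{"ax":0,"ay":0,"az":0,"dx":2.58,"dy":2.2,"dz":0,"gripper":-1},{"ax":0,"ay":0,"az":0,"dx":2.58,"dy":2.2,"dz":0,"gripper":-1},{"ax":0,"ay":0,"az":0,"dx":2.58,"dy":2.2,"dz":0,"gripper":-1},{"ax":0,"ay":0,"az":0.01,"dx":0,"dy":0,"dz":0,"gripper":-1},{"ax":0,"ay":0,"az":0,"dx":0,"dy":0,"dz":0,"gripper":-1}]}}

```text
time: 12.15
position: [0.6454, -0.0041, 0.2488]
orientation: [3.141, 0.003, -0.173]
force: [0.2, -0.4, -4.9]
opening: 0.0188
grasp_force: 80.2
```

Request:
{"fn": "servo_tool", "kwargs": {"deltas": [{"ax":0,"ay":0,"az":0,"dx":0.05,"dy":-0.15,"dz":2,"gripper":-1},{"ax":0,"ay":0,"az":0,"dx":0,"dy":0,"dz":2,"gripper":-1},{"ax":0,"ay":0,"az":0,"dx":0,"dy":0,"dz":1.5,"gripper":-1},{"ax":0,"ay":0,"az":0,"dx":0,"dy":0,"dz":1.5,"gripper":-1},{"ax":0,"ay":0,"az":0,"dx":0,"dy":0,"dz":1.5,"gripper":-1},{"ax":0,"ay":0,"az":0,"dx":0,"dy":0,"dz":1.3,"gripper":-1},{"ax":0,"ay":0,"az":0,"dx":0,"dy":0,"dz":0,"gripper":-1},{"ax":0,"ay":0,"az":0,"dx":0,"dy":0,"dz":0,"gripper":-1}]}}

```text
time: 12.82
position: [0.6456, -0.0004, 0.1522]
orientation: [3.141, 0.001, -0.169]
force: [0.6, -0.8, -3.2]
opening: 0.0186
grasp_force: 80.1
```

Request:
{"fn": "servo_tool", "kwargs": {"deltas": [{"ax":0,"ay":0,"az":0,"dx":0.1,"dy":0.12,"dz":0,"gripper":-1},{"ax":0,"ay":0,"az":0.112,"dx":0,"dy":0,"dz":0,"gripper":-1},{"ax":0,"ay":0,"az":0.112,"dx":0,"dy":0,"dz":0,"gripper":-1},{"ax":0,"ay":0,"az":0.112,"dx":0,"dy":0,"dz":0,"gripper":-1},{"ax":0,"ay":0,"az":0.112,"dx":0,"dy":0,"dz":0,"gripper":-1},{"ax":0,"ay":0,"az":0.112,"dx":0,"dy":0,"dz":0,"gripper":-1},{"ax":0,"ay":0,"az":0.112,"dx":0,"dy":0,"dz":0,"gripper":-1},{"ax":0,"ay":0,"az":0.112,"dx":0,"dy":0,"dz":0,"gripper":-1},{"ax":0,"ay":0,"az":0,"dx":0,"dy":0,"dz":0,"gripper":-1},{"ax":0,"ay":0,"az":0,"dx":0,"dy":0,"dz":0,"gripper":-1}]}}

```text
time: 13.65
position: [0.6472, -0.0016, 0.1533]
orientation: [-3.14, -0.0, -0.95]
force: [-0.2, 1.8, -3.0]
opening: 0.0189
grasp_force: 80.2
```

Request:
{"fn": "servo_tool", "kwargs": {"deltas": [{"ax":0,"ay":0,"az":-0.12,"dx":0,"dy":0,"dz":0,"gripper":-1},{"ax":0,"ay":0,"az":0,"dx":0,"dy":0,"dz":-2,"gripper":-1},{"ax":0,"ay":0,"az":0,"dx":0,"dy":0,"dz":-3,"gripper":-1},{"ax":0,"ay":0,"az":-0.12,"dx":0,"dy":0,"dz":-1,"gripper":-1},{"ax":0,"ay":0,"az":-0.12,"dx":0,"dy":0,"dz":-1,"gripper":-1},{"ax":0,"ay":0,"az":-0.12,"dx":0,"dy":0,"dz":-1,"gripper":-1},{"ax":0,"ay":0,"az":-0.12,"dx":0,"dy":0,"dz":-1,"gripper":-1},{"ax":0,"ay":0,"az":-0.12,"dx":0,"dy":0,"dz":-1,"gripper":-1},{"ax":0,"ay":0,"az":-0.12,"dx":0,"dy":0,"dz":0,"gripper":-1},{"ax":0,"ay":0,"az":0,"dx":-3.2,"dy":-1.7,"dz":0,"gripper":-1},{"ax":0,"ay":0,"az":0,"dx":-3.2,"dy":-1.7,"dz":0,"gripper":-1},{"ax":0,"ay":0,"az":0,"dx":-3.2,"dy":-1.7,"dz":0,"gripper":-1}]}}

```text
time: 14.65
position: [0.5558, 0.0591, 0.2521]
orientation: [3.141, 0.001, -0.111]
force: [0.2, 1.7, -3.3]
opening: 0.019
grasp_force: 80.3
```

Request:
{"fn": "servo_tool", "kwargs": {"deltas": [{"ax":0,"ay":0,"az":0,"dx":0,"dy":0,"dz":0,"gripper":-1},{"ax":0,"ay":0,"az":0,"dx":0,"dy":0,"dz":0,"gripper":-1}]}}

```text
time: 14.82
position: [0.5559, 0.06, 0.2537]
orientation: [-3.141, -0.001, -0.108]
force: [0.6, -0.2, -2.6]
opening: 0.0188
grasp_force: 80.4
```

```bash
python3 look.py w7
```

```text
{'time': 14.8167, 'position': [0.5559, 0.06, 0.2537], 'orientation': [-3.1411, -0.0013, -0.1079], 'force': [0.6288, -0.2361, -2.6307]}
bar centre [561.3  58.7] mean [566.1  58.2] size [19.  86.2] yaw -0.1095 ztop 0.2841
(np.float64(0.5797870676773408), np.float64(0.07506272706597733), np.float64(3.0635198636030263)) (6, np.float64(0.0022704262853438517))
b [(0.679, 18.7, 189.0)]
c [(0.776, 24.2, 167.0)]
d [(0.708, 24.5, 175.0)]
```

Request:
{"fn": "servo_tool", "kwargs": {"deltas": [{"ax":0,"ay":0,"az":0,"dx":-4,"dy":0,"dz":0,"gripper":-1},{"ax":0,"ay":0,"az":0,"dx":-4,"dy":0,"dz":0,"gripper":-1},{"ax":0,"ay":0,"az":0,"dx":-3,"dy":0,"dz":0,"gripper":-1},{"ax":0,"ay":0,"az":0,"dx":0,"dy":0,"dz":0,"gripper":-1},{"ax":0,"ay":0,"az":0,"dx":0,"dy":0,"dz":0,"gripper":-1}]}}

```text
time: 15.28
position: [0.4477, 0.0715, 0.2533]
orientation: [-3.141, -0.002, -0.111]
force: [0.5, 0.7, -2.6]
opening: 0.0189
grasp_force: 80.3
```

```bash
python3 look.py w8
```

```text
{'time': 15.2833, 'position': [0.4477, 0.0715, 0.2533], 'orientation': [-3.1407, -0.0016, -0.1112], 'force': [0.4853, 0.7027, -2.5803]}
bar centre [453.4  70.2] mean [458.1  69.7] size [19.  87.9] yaw -0.1129 ztop 0.2838
(np.float64(0.5801590381088882), np.float64(0.07559916835815678), np.float64(3.0687422503104673)) (4, np.float64(0.00032751813511033845))
a [(0.706, 24.5, 155.0)]
b [(0.71, 23.8, 143.0)]
```

All four are at yellow: a .71, b .71, c .77, d .71. The red pass follows in the order a, c, b, d.

Request:
{"fn": "servo_tool", "kwargs": {"deltas": [{"ax":0,"ay":0,"az":0,"dx":2.06,"dy":1.87,"dz":0,"gripper":-1},{"ax":0,"ay":0,"az":0,"dx":2.06,"dy":1.87,"dz":0,"gripper":-1},{"ax":0,"ay":0,"az":0,"dx":2.06,"dy":1.87,"dz":0,"gripper":-1},{"ax":0,"ay":0,"az":0.112,"dx":0,"dy":0,"dz":0.8,"gripper":-1},{"ax":0,"ay":0,"az":0.112,"dx":0,"dy":0,"dz":0.8,"gripper":-1},{"ax":0,"ay":0,"az":0.112,"dx":0,"dy":0,"dz":0.8,"gripper":-1},{"ax":0,"ay":0,"az":0.112,"dx":0,"dy":0,"dz":0.8,"gripper":-1},{"ax":0,"ay":0,"az":0.112,"dx":0,"dy":0,"dz":0.8,"gripper":-1},{"ax":0,"ay":0,"az":0.11,"dx":0,"dy":0,"dz":0.8,"gripper":-1},{"ax":0,"ay":0,"az":0,"dx":0,"dy":0,"dz":0,"gripper":-1},{"ax":0,"ay":0,"az":0,"dx":0,"dy":0,"dz":0,"gripper":-1}]}}

```text
time: 16.25
position: [0.5038, 0.0085, 0.2038]
orientation: [3.14, 0.0, -0.781]
force: [0.8, 0.1, -2.9]
opening: 0.0189
grasp_force: 80.3
```

Request:
{"fn": "servo_tool", "kwargs": {"deltas": [{"ax":0,"ay":0,"az":0,"dx":-0.1,"dy":0,"dz":1.5,"gripper":-1},{"ax":0,"ay":0,"az":0,"dx":0,"dy":0,"dz":1.5,"gripper":-1},{"ax":0,"ay":0,"az":0,"dx":0,"dy":0,"dz":1.2,"gripper":-1},{"ax":0,"ay":0,"az":0,"dx":0,"dy":0,"dz":1.0,"gripper":-1},{"ax":0,"ay":0,"az":0,"dx":0,"dy":0,"dz":0,"gripper":-1},{"ax":0,"ay":0,"az":0,"dx":0,"dy":0,"dz":0,"gripper":-1}]}}

```text
time: 16.75
position: [0.5027, 0.0096, 0.1524]
orientation: [3.141, -0.0, -0.782]
force: [-0.4, 0.5, -3.9]
opening: 0.0186
grasp_force: 80.2
```

Request:
{"fn": "servo_tool", "kwargs": {"deltas": [{"ax":0,"ay":0,"az":0.107,"dx":0,"dy":0,"dz":0,"gripper":-1},{"ax":0,"ay":0,"az":0.107,"dx":0,"dy":0,"dz":0,"gripper":-1},{"ax":0,"ay":0,"az":0.107,"dx":0,"dy":0,"dz":0,"gripper":-1},{"ax":0,"ay":0,"az":0.107,"dx":0,"dy":0,"dz":0,"gripper":-1},{"ax":0,"ay":0,"az":0.107,"dx":0,"dy":0,"dz":0,"gripper":-1},{"ax":0,"ay":0,"az":0.107,"dx":0,"dy":0,"dz":0,"gripper":-1},{"ax":0,"ay":0,"az":0.107,"dx":0,"dy":0,"dz":0,"gripper":-1},{"ax":0,"ay":0,"az":0.105,"dx":0,"dy":0,"dz":0,"gripper":-1},{"ax":0,"ay":0,"az":0,"dx":0,"dy":0,"dz":0,"gripper":-1},{"ax":0,"ay":0,"az":0,"dx":0,"dy":0,"dz":0,"gripper":-1}]}}

```text
time: 17.58
position: [0.5035, 0.01, 0.1535]
orientation: [-3.139, 0.001, -1.634]
force: [1.5, 0.0, -3.6]
opening: 0.0187
grasp_force: 80.4
```

Request:
{"fn": "servo_tool", "kwargs": {"deltas": [{"ax":0,"ay":0,"az":-0.12,"dx":0,"dy":0,"dz":0,"gripper":-1},{"ax":0,"ay":0,"az":0,"dx":0,"dy":0,"dz":-2,"gripper":-1},{"ax":0,"ay":0,"az":0,"dx":0,"dy":0,"dz":-3,"gripper":-1},{"ax":0,"ay":0,"az":-0.112,"dx":0,"dy":0,"dz":-1,"gripper":-1},{"ax":0,"ay":0,"az":-0.112,"dx":0,"dy":0,"dz":-1,"gripper":-1},{"ax":0,"ay":0,"az":-0.112,"dx":0,"dy":0,"dz":-1,"gripper":-1},{"ax":0,"ay":0,"az":-0.112,"dx":0,"dy":0,"dz":-1,"gripper":-1},{"ax":0,"ay":0,"az":-0.112,"dx":0,"dy":0,"dz":-1,"gripper":-1},{"ax":0,"ay":0,"az":-0.112,"dx":-3,"dy":0,"dz":0,"gripper":-1},{"ax":0,"ay":0,"az":0,"dx":-4,"dy":0,"dz":0,"gripper":-1},{"ax":0,"ay":0,"az":0,"dx":0,"dy":0,"dz":0,"gripper":-1},{"ax":0,"ay":0,"az":0,"dx":0,"dy":0,"dz":0,"gripper":-1}]}}

```text
time: 18.58
position: [0.4577, 0.0656, 0.2533]
orientation: [-3.14, -0.0, -0.839]
force: [0.7, 0.2, -3.8]
opening: 0.0188
grasp_force: 80.5
```

```bash
python3 look.py w9
```

```text
{'time': 18.5833, 'position': [0.4577, 0.0656, 0.2533], 'orientation': [-3.1401, -0.0001, -0.8387], 'force': [0.6893, 0.1556, -3.7863]}
bar centre [460.9  60.3] mean [462.9  57.6] size [19. 87.] yaw -0.836 ztop 0.2837
(np.float64(0.5798752829013714), np.float64(0.0754369904923484), np.float64(3.0666951689979802)) (8, np.float64(0.00038566691762315086))
a [(1.382, 24.6, 153.0)]
b [(1.572, 21.3, 9.0), (0.706, 24.1, 108.0)]
c [(2.274, 19.1, 138.0), (0.759, 24.2, 151.0)]
d [(0.696, 25.3, 194.0)]
```

a = 1.38 at red, with the others unchanged. Next is c.

Request:
{"fn": "servo_tool", "kwargs": {"deltas": [{"ax":0,"ay":0,"az":0,"dx":1.28,"dy":-3.32,"dz":0,"gripper":-1},{"ax":0,"ay":0,"az":0,"dx":1.28,"dy":-3.32,"dz":0,"gripper":-1},{"ax":0,"ay":0,"az":0,"dx":1.28,"dy":-3.32,"dz":0,"gripper":-1},{"ax":0,"ay":0,"az":0,"dx":1.28,"dy":-3.32,"dz":0,"gripper":-1},{"ax":0,"ay":0,"az":0,"dx":1.28,"dy":-3.32,"dz":0,"gripper":-1},{"ax":0,"ay":0,"az":0,"dx":1.28,"dy":-3.32,"dz":0,"gripper":-1},{"ax":0,"ay":0,"az":0,"dx":0,"dy":0,"dz":2.5,"gripper":-1},{"ax":0,"ay":0,"az":0,"dx":0,"dy":0,"dz":2.5,"gripper":-1},{"ax":0,"ay":0,"az":0,"dx":0,"dy":0,"dz":0,"gripper":-1},{"ax":0,"ay":0,"az":0,"dx":0,"dy":0,"dz":0,"gripper":-1}]}}

```text
time: 19.47
position: [0.6582, 0.1373, 0.2005]
orientation: [3.137, 0.001, -0.846]
force: [0.6, 0.2, -3.7]
opening: 0.0189
grasp_force: 80.7
```

Request:
{"fn": "servo_tool", "kwargs": {"deltas": [{"ax":0,"ay":0,"az":0,"dx":-0.29,"dy":-0.13,"dz":1,"gripper":-1},{"ax":0,"ay":0,"az":0,"dx":0,"dy":0,"dz":1.4,"gripper":-1},{"ax":0,"ay":0,"az":0,"dx":0,"dy":0,"dz":1.4,"gripper":-1},{"ax":0,"ay":0,"az":0,"dx":0,"dy":0,"dz":1.1,"gripper":-1},{"ax":0,"ay":0,"az":0,"dx":0,"dy":0,"dz":0,"gripper":-1},{"ax":0,"ay":0,"az":0,"dx":0,"dy":0,"dz":0,"gripper":-1}]}}

```text
time: 19.97
position: [0.6577, 0.1418, 0.1539]
orientation: [-3.141, -0.0, -0.845]
force: [0.5, -0.1, -3.0]
opening: 0.0189
grasp_force: 80.6
```

Request:
{"fn": "servo_tool", "kwargs": {"deltas": [{"ax":0,"ay":0,"az":0.113,"dx":0,"dy":0,"dz":0.2,"gripper":-1},{"ax":0,"ay":0,"az":0.113,"dx":0,"dy":0,"dz":0,"gripper":-1},{"ax":0,"ay":0,"az":0.113,"dx":0,"dy":0,"dz":0,"gripper":-1},{"ax":0,"ay":0,"az":0.113,"dx":0,"dy":0,"dz":0,"gripper":-1},{"ax":0,"ay":0,"az":0.113,"dx":0,"dy":0,"dz":0,"gripper":-1},{"ax":0,"ay":0,"az":0.113,"dx":0,"dy":0,"dz":0,"gripper":-1},{"ax":0,"ay":0,"az":0.113,"dx":0,"dy":0,"dz":0,"gripper":-1},{"ax":0,"ay":0,"az":0,"dx":0,"dy":0,"dz":0,"gripper":-1},{"ax":0,"ay":0,"az":0,"dx":0,"dy":0,"dz":0,"gripper":-1}]}}

```text
time: 20.72
position: [0.6583, 0.1424, 0.1527]
orientation: [-3.14, 0.001, -1.633]
force: [0.6, 0.6, -2.9]
opening: 0.0187
grasp_force: 80.7
```

Request:
{"fn": "servo_tool", "kwargs": {"deltas": [{"ax":0,"ay":0,"az":-0.12,"dx":0,"dy":0,"dz":0,"gripper":-1},{"ax":0,"ay":0,"az":0,"dx":0,"dy":0,"dz":-2,"gripper":-1},{"ax":0,"ay":0,"az":0,"dx":0,"dy":0,"dz":-3,"gripper":-1},{"ax":0,"ay":0,"az":-0.122,"dx":0,"dy":0,"dz":-1,"gripper":-1},{"ax":0,"ay":0,"az":-0.122,"dx":0,"dy":0,"dz":-1,"gripper":-1},{"ax":0,"ay":0,"az":-0.122,"dx":0,"dy":0,"dz":-1,"gripper":-1},{"ax":0,"ay":0,"az":-0.122,"dx":0,"dy":0,"dz":-1,"gripper":-1},{"ax":0,"ay":0,"az":-0.122,"dx":0,"dy":0,"dz":-1,"gripper":-1},{"ax":0,"ay":0,"az":-0.122,"dx":0,"dy":0,"dz":0,"gripper":-1}]}}

```text
time: 21.47
position: [0.6588, 0.1419, 0.2549]
orientation: [-3.138, -0.003, -0.774]
force: [0.9, 0.7, -3.5]
opening: 0.0189
grasp_force: 81.0
```

Request:
{"fn": "servo_tool", "kwargs": {"deltas": [{"ax":0,"ay":0,"az":0,"dx":-1.47,"dy":3.25,"dz":0,"gripper":-1},{"ax":0,"ay":0,"az":0,"dx":-1.47,"dy":3.25,"dz":0,"gripper":-1},{"ax":0,"ay":0,"az":0,"dx":-1.47,"dy":3.25,"dz":0,"gripper":-1},{"ax":0,"ay":0,"az":0,"dx":-1.47,"dy":3.25,"dz":0,"gripper":-1},{"ax":0,"ay":0,"az":0,"dx":-1.47,"dy":3.25,"dz":0,"gripper":-1},{"ax":0,"ay":0,"az":0,"dx":-1.47,"dy":3.25,"dz":0,"gripper":-1},{"ax":0,"ay":0,"az":0,"dx":0,"dy":0,"dz":0,"gripper":-1},{"ax":0,"ay":0,"az":0,"dx":0,"dy":0,"dz":0,"gripper":-1},{"ax":0,"ay":0,"az":0,"dx":0,"dy":0,"dz":0,"gripper":-1}]}}

```text
time: 22.22
position: [0.4579, 0.0663, 0.2528]
orientation: [-3.139, -0.001, -0.782]
force: [0.0, -0.2, -3.1]
opening: 0.019
grasp_force: 80.9
```

```bash
python3 look.py w10
```

```text
{'time': 22.2167, 'position': [0.4579, 0.0663, 0.2528], 'orientation': [-3.1387, -0.0012, -0.7818], 'force': [0.0021, -0.2284, -3.1072]}
bar centre [461.3  61.3] mean [463.8  58.5] size [19.  86.9] yaw -0.7798 ztop 0.2832
(np.float64(0.57979038445201), np.float64(0.07548299237763956), np.float64(3.0671819531974753)) (8, np.float64(0.0006841854955860205))
a [(1.383, 24.6, 157.0)]
b [(1.611, 20.1, 6.0), (0.701, 24.1, 111.0)]
c [(2.356, 17.6, 225.0), (1.369, 24.1, 139.0)]
d [(0.696, 28.1, 111.0)]
```

c = 1.37, fine. Next is b.

Request:
{"fn": "servo_tool", "kwargs": {"deltas": [{"ax":0,"ay":0,"az":0,"dx":-0.7,"dy":-3.36,"dz":0,"gripper":-1},{"ax":0,"ay":0,"az":0,"dx":-0.7,"dy":-3.36,"dz":0,"gripper":-1},{"ax":0,"ay":0,"az":0,"dx":-0.7,"dy":-3.36,"dz":0,"gripper":-1},{"ax":0,"ay":0,"az":0,"dx":0,"dy":0,"dz":2.5,"gripper":-1},{"ax":0,"ay":0,"az":0,"dx":0,"dy":0,"dz":2.5,"gripper":-1},{"ax":0,"ay":0,"az":0,"dx":0,"dy":0,"dz":0,"gripper":-1},{"ax":0,"ay":0,"az":0,"dx":0,"dy":0,"dz":0,"gripper":-1}]}}

```text
time: 22.85
position: [0.5137, 0.1521, 0.2]
orientation: [3.137, 0.0, -0.784]
force: [-0.2, 0.5, -3.4]
opening: 0.019
grasp_force: 80.9
```

Request:
{"fn": "servo_tool", "kwargs": {"deltas": [{"ax":0,"ay":0,"az":0,"dx":0,"dy":0,"dz":1,"gripper":-1},{"ax":0,"ay":0,"az":0,"dx":0,"dy":0,"dz":1.4,"gripper":-1},{"ax":0,"ay":0,"az":0,"dx":0,"dy":0,"dz":1.4,"gripper":-1},{"ax":0,"ay":0,"az":0,"dx":0,"dy":0,"dz":1.1,"gripper":-1},{"ax":0,"ay":0,"az":0,"dx":0,"dy":0,"dz":0,"gripper":-1},{"ax":0,"ay":0,"az":0,"dx":0,"dy":0,"dz":0,"gripper":-1}]}}

```text
time: 23.35
position: [0.5144, 0.1524, 0.1531]
orientation: [-3.141, -0.001, -0.785]
force: [0.9, 1.0, -3.7]
opening: 0.0183
grasp_force: 80.9
```

Request:
{"fn": "servo_tool", "kwargs": {"deltas": [{"ax":0,"ay":0,"az":0.107,"dx":0,"dy":0,"dz":0.1,"gripper":-1},{"ax":0,"ay":0,"az":0.107,"dx":0,"dy":0,"dz":0,"gripper":-1},{"ax":0,"ay":0,"az":0.107,"dx":0,"dy":0,"dz":0,"gripper":-1},{"ax":0,"ay":0,"az":0.107,"dx":0,"dy":0,"dz":0,"gripper":-1},{"ax":0,"ay":0,"az":0.107,"dx":0,"dy":0,"dz":0,"gripper":-1},{"ax":0,"ay":0,"az":0.107,"dx":0,"dy":0,"dz":0,"gripper":-1},{"ax":0,"ay":0,"az":0.107,"dx":0,"dy":0,"dz":0,"gripper":-1},{"ax":0,"ay":0,"az":0.107,"dx":0,"dy":0,"dz":0,"gripper":-1},{"ax":0,"ay":0,"az":0,"dx":0,"dy":0,"dz":0,"gripper":-1},{"ax":0,"ay":0,"az":0,"dx":0,"dy":0,"dz":0,"gripper":-1}]}}

```text
time: 24.18
position: [0.5147, 0.1531, 0.1528]
orientation: [-3.139, 0.002, -1.637]
force: [0.2, 1.9, -3.0]
opening: 0.0191
grasp_force: 81.0
```

Request:
{"fn": "servo_tool", "kwargs": {"deltas": [{"ax":0,"ay":0,"az":-0.12,"dx":0,"dy":0,"dz":0,"gripper":-1},{"ax":0,"ay":0,"az":0,"dx":0,"dy":0,"dz":-2,"gripper":-1},{"ax":0,"ay":0,"az":0,"dx":0,"dy":0,"dz":-3,"gripper":-1},{"ax":0,"ay":0,"az":-0.122,"dx":0,"dy":0,"dz":-1,"gripper":-1},{"ax":0,"ay":0,"az":-0.122,"dx":0,"dy":0,"dz":-1,"gripper":-1},{"ax":0,"ay":0,"az":-0.122,"dx":0,"dy":0,"dz":-1,"gripper":-1},{"ax":0,"ay":0,"az":-0.122,"dx":0,"dy":0,"dz":-1,"gripper":-1},{"ax":0,"ay":0,"az":-0.122,"dx":0,"dy":0,"dz":-1,"gripper":-1},{"ax":0,"ay":0,"az":-0.122,"dx":0,"dy":0,"dz":0,"gripper":-1},{"ax":0,"ay":0,"az":0,"dx":0.7,"dy":3.36,"dz":0,"gripper":-1},{"ax":0,"ay":0,"az":0,"dx":0.7,"dy":3.36,"dz":0,"gripper":-1},{"ax":0,"ay":0,"az":0,"dx":0.7,"dy":3.36,"dz":0,"gripper":-1}]}}

```text
time: 25.18
position: [0.4564, 0.0655, 0.2517]
orientation: [3.141, -0.0, -0.784]
force: [0.3, 0.1, -2.8]
opening: 0.0187
grasp_force: 81.0
```

Request:
{"fn": "servo_tool", "kwargs": {"deltas": [{"ax":0,"ay":0,"az":0,"dx":0,"dy":0,"dz":0,"gripper":-1},{"ax":0,"ay":0,"az":0,"dx":0,"dy":0,"dz":0,"gripper":-1}]}}

```text
time: 25.35
position: [0.4565, 0.0651, 0.2527]
orientation: [-3.139, -0.001, -0.787]
force: [0.8, 0.2, -3.8]
opening: 0.0185
grasp_force: 81.1
```

```bash
python3 look.py w11
```

```text
{'time': 25.35, 'position': [0.4565, 0.0651, 0.2527], 'orientation': [-3.1394, -0.0009, -0.7867], 'force': [0.7579, 0.2201, -3.8311]}
bar centre [459.9  60. ] mean [462.4  57.3] size [19.  86.9] yaw -0.7851 ztop 0.2831
(np.float64(0.5798339085085338), np.float64(0.07558302033143337), np.float64(3.066102805420484)) (8, np.float64(0.0013342501556434794))
a [(1.384, 24.5, 159.0)]
b [(1.463, 18.1, 208.0)]
c [(2.351, 17.9, 226.0), (1.368, 24.0, 139.0)]
d [(0.695, 27.9, 112.0)]
```

Request:
{"fn": "servo_tool", "kwargs": {"deltas": [{"ax":0,"ay":0,"az":0,"dx":3.03,"dy":-1.46,"dz":0,"gripper":-1},{"ax":0,"ay":0,"az":0,"dx":3.03,"dy":-1.46,"dz":0,"gripper":-1},{"ax":0,"ay":0,"az":0,"dx":3.03,"dy":-1.46,"dz":0,"gripper":-1},{"ax":0,"ay":0,"az":0,"dx":3.03,"dy":-1.46,"dz":0,"gripper":-1},{"ax":0,"ay":0,"az":0,"dx":3.03,"dy":-1.46,"dz":0,"gripper":-1},{"ax":0,"ay":0,"az":0,"dx":3.03,"dy":-1.46,"dz":0,"gripper":-1},{"ax":0,"ay":0,"az":0,"dx":0,"dy":0,"dz":2.5,"gripper":-1},{"ax":0,"ay":0,"az":0,"dx":0,"dy":0,"dz":2.5,"gripper":-1},{"ax":0,"ay":0,"az":0,"dx":0,"dy":0,"dz":0,"gripper":-1},{"ax":0,"ay":0,"az":0,"dx":0,"dy":0,"dz":0,"gripper":-1}]}}

```text
time: 26.23
position: [0.647, -0.0007, 0.1998]
orientation: [3.138, 0.002, -0.787]
force: [0.0, 0.6, -2.0]
opening: 0.0188
grasp_force: 81.0
```

Run:
```python
import cv2
p=cv2.imread('pics/w11.png')[0:230];cv2.imwrite('pics/w11c.png',p)
```

```text
(no output)
```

View pics/w11c.png

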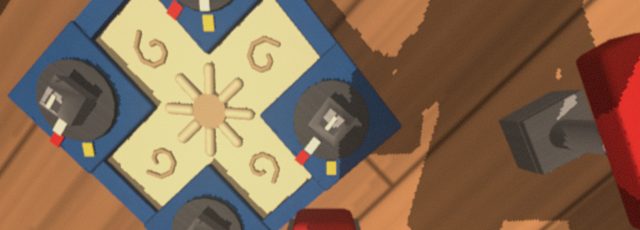

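The crop shows a (330,120) and c (70,100) pointing at red and d at its yellow tick (208,20), with b hidden behind the key. I'll check b later. Next is d.

Request:
{"fn": "servo_tool", "kwargs": {"deltas": [{"ax":0,"ay":0,"az":0,"dx":0,"dy":0.05,"dz":1,"gripper":-1},{"ax":0,"ay":0,"az":0,"dx":0,"dy":0,"dz":1.4,"gripper":-1},{"ax":0,"ay":0,"az":0,"dx":0,"dy":0,"dz":1.4,"gripper":-1},{"ax":0,"ay":0,"az":0,"dx":0,"dy":0,"dz":1.1,"gripper":-1},{"ax":0,"ay":0,"az":0,"dx":0,"dy":0,"dz":0,"gripper":-1},{"ax":0,"ay":0,"az":0,"dx":0,"dy":0,"dz":0,"gripper":-1}]}}

```text
time: 26.73
position: [0.6471, -0.0009, 0.1529]
orientation: [-3.142, -0.0, -0.788]
force: [0.3, 0.6, -3.1]
opening: 0.0187
grasp_force: 80.9
```

Request:
{"fn": "servo_tool", "kwargs": {"deltas": [{"ax":0,"ay":0,"az":0.106,"dx":0,"dy":0,"dz":0.1,"gripper":-1},{"ax":0,"ay":0,"az":0.106,"dx":0,"dy":0,"dz":0,"gripper":-1},{"ax":0,"ay":0,"az":0.106,"dx":0,"dy":0,"dz":0,"gripper":-1},{"ax":0,"ay":0,"az":0.106,"dx":0,"dy":0,"dz":0,"gripper":-1},{"ax":0,"ay":0,"az":0.106,"dx":0,"dy":0,"dz":0,"gripper":-1},{"ax":0,"ay":0,"az":0.106,"dx":0,"dy":0,"dz":0,"gripper":-1},{"ax":0,"ay":0,"az":0.106,"dx":0,"dy":0,"dz":0,"gripper":-1},{"ax":0,"ay":0,"az":0.106,"dx":0,"dy":0,"dz":0,"gripper":-1},{"ax":0,"ay":0,"az":0,"dx":0,"dy":0,"dz":0,"gripper":-1},{"ax":0,"ay":0,"az":0,"dx":0,"dy":0,"dz":0,"gripper":-1}]}}

```text
time: 27.57
position: [0.6475, -0.0009, 0.1526]
orientation: [-3.14, 0.0, -1.633]
force: [-0.5, 0.5, -2.8]
opening: 0.0186
grasp_force: 81.1
```

Request:
{"fn": "servo_tool", "kwargs": {"deltas": [{"ax":0,"ay":0,"az":-0.12,"dx":0,"dy":0,"dz":0,"gripper":-1},{"ax":0,"ay":0,"az":0,"dx":0,"dy":0,"dz":-2,"gripper":-1},{"ax":0,"ay":0,"az":0,"dx":0,"dy":0,"dz":-3,"gripper":-1},{"ax":0,"ay":0,"az":-0.122,"dx":0,"dy":0,"dz":-1,"gripper":-1},{"ax":0,"ay":0,"az":-0.122,"dx":0,"dy":0,"dz":-1,"gripper":-1},{"ax":0,"ay":0,"az":-0.122,"dx":0,"dy":0,"dz":-1,"gripper":-1},{"ax":0,"ay":0,"az":-0.122,"dx":0,"dy":0,"dz":-1,"gripper":-1},{"ax":0,"ay":0,"az":-0.122,"dx":0,"dy":0,"dz":-1,"gripper":-1},{"ax":0,"ay":0,"az":-0.122,"dx":0,"dy":0,"dz":0,"gripper":-1}]}}

```text
time: 28.32
position: [0.6484, -0.0012, 0.2548]
orientation: [-3.138, -0.003, -0.774]
force: [0.1, -0.1, -3.5]
opening: 0.019
grasp_force: 81.3
```

Request:
{"fn": "servo_tool", "kwargs": {"deltas": [{"ax":0,"ay":0,"az":0,"dx":-3.7,"dy":1.53,"dz":-1,"gripper":-1},{"ax":0,"ay":0,"az":0,"dx":-3.7,"dy":1.53,"dz":-1,"gripper":-1},{"ax":0,"ay":0,"az":0,"dx":-3.7,"dy":1.53,"dz":-1,"gripper":-1},{"ax":0,"ay":0,"az":0,"dx":-3.7,"dy":1.53,"dz":-1,"gripper":-1},{"ax":0,"ay":0,"az":0,"dx":-3.7,"dy":1.53,"dz":-1,"gripper":-1},{"ax":0,"ay":0,"az":0,"dx":-3.7,"dy":1.53,"dz":-1,"gripper":-1},{"ax":0,"ay":0,"az":0,"dx":0,"dy":0,"dz":0,"gripper":-1},{"ax":0,"ay":0,"az":0,"dx":0,"dy":0,"dz":0,"gripper":-1}]}}

```text
time: 28.98
position: [0.4242, 0.0919, 0.3139]
orientation: [-3.136, -0.001, -0.778]
force: [1.0, -0.5, -4.2]
opening: 0.0187
grasp_force: 81.1
```

```bash
python3 look.py w12
```

```text
{'time': 28.9833, 'position': [0.4242, 0.0919, 0.3139], 'orientation': [-3.1356, -0.001, -0.7776], 'force': [1.027, -0.4759, -4.2139]}
bar centre [427.7  86.7] mean [430.8  83.4] size [19.  87.2] yaw -0.7753 ztop 0.3443
(np.float64(0.5798406185446944), np.float64(0.07554159756100512), np.float64(3.066782613353372)) (6, np.float64(0.0008130418169027542))
a [(1.377, 24.5, 125.0)]
c [(2.659, 19.4, 55.0), (1.369, 23.9, 116.0)]
```

View pics/w12.png

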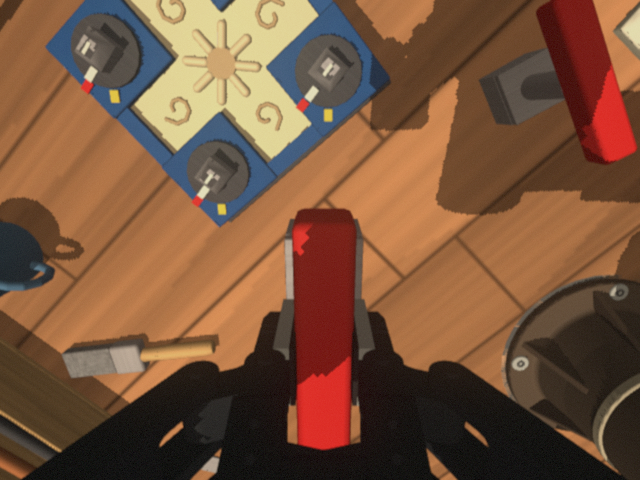

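a and c point at red, and b at (215,170) looks lined up with red too, its pointer blob merging with the head's stripe. I'll measure b with a depth filter and move to where d can be seen.

Request:
{"fn": "servo_tool", "kwargs": {"deltas": [{"ax":0,"ay":0,"az":-0.111,"dx":0,"dy":0,"dz":0,"gripper":-1},{"ax":0,"ay":0,"az":-0.111,"dx":0,"dy":0,"dz":0,"gripper":-1},{"ax":0,"ay":0,"az":-0.111,"dx":0,"dy":0,"dz":0,"gripper":-1},{"ax":0,"ay":0,"az":-0.111,"dx":0,"dy":0,"dz":0,"gripper":-1},{"ax":0,"ay":0,"az":-0.111,"dx":0,"dy":0,"dz":0,"gripper":-1},{"ax":0,"ay":0,"az":-0.111,"dx":0,"dy":0,"dz":0,"gripper":-1},{"ax":0,"ay":0,"az":-0.111,"dx":0,"dy":0,"dz":0,"gripper":-1},{"ax":0,"ay":0,"az":0,"dx":4,"dy":0,"dz":0,"gripper":-1},{"ax":0,"ay":0,"az":0,"dx":3,"dy":2.5,"dz":0,"gripper":-1},{"ax":0,"ay":0,"az":0,"dx":3,"dy":2.5,"dz":0,"gripper":-1},{"ax":0,"ay":0,"az":0,"dx":0,"dy":0,"dz":0,"gripper":-1},{"ax":0,"ay":0,"az":0,"dx":0,"dy":0,"dz":0,"gripper":-1}]}}

```text
time: 30.03
position: [0.5264, 0.0377, 0.3094]
orientation: [3.14, 0.003, -0.011]
force: [0.5, -0.2, -4.2]
opening: 0.019
grasp_force: 81.1
```

```bash
python3 look.py w13
python3 - <<'E'
from fit import *
i=camera_info("wrist")
for n in('w9','w10','w12','w13'):
    f=np.load(n+'.npz');p,d,M=f['p'],f['d'],f['M']
    hsv=cv2.cvtColor(p,cv2.COLOR_BGR2HSV);m=(hsv[...,1]<70)&(hsv[...,2]>140)&(d>0)
    v,u=np.nonzero(m);k=d[v,u];P=np.c_[(u-i['cx'])/i['fx']*k,-(v-i['cy'])/i['fy']*k,-k]@M[:3,:3].T+M[:3,3]
    g=abs(P[:,2]-.0672)<.0022;a=3.0665;Rm=np.array([[np.cos(a),-np.sin(a)],[np.sin(a),np.cos(a)]])
    W=(onplane(np.c_[u,v][g],.0675,i,M)[:,:2]-[.58,.0754])@Rm
    for q in range(4):
        D=W-S[q];r=np.hypot(*D.T);D=D[(r>.017)&(r<.033)]
        if len(D)>20: c=np.median(D,0);print(n,'abcd'[q],len(D),round(float(-np.arctan2(c[1],c[0])),3),round(float(np.hypot(*c)*1e3),1))
E
```

```text
{'time': 30.0333, 'position': [0.5264, 0.0377, 0.3094], 'orientation': [3.1398, 0.0032, -0.011], 'force': [0.4871, -0.1703, -4.1995]}
bar centre [532.2  37.2] mean [537.1  37.1] size [19. 87.] yaw -0.0131 ztop 0.3397
(np.float64(0.5800664300381027), np.float64(0.07530965388876112), np.float64(3.0659005394653236)) (6, np.float64(0.0013182658414477647))
b [(1.219, 15.7, 195.0)]
c [(1.379, 23.8, 137.0)]
d [(1.383, 24.4, 137.0)]
w9 a 153 1.389 24.7
w9 b 102 0.706 24.8
w9 c 149 0.763 24.3
w9 d 198 0.702 25.1
w10 a 159 1.381 24.4
w10 b 105 0.708 24.5
w10 c 142 1.386 24.4
w10 d 106 0.694 28.0
w12 a 123 1.374 24.3
w12 b 90 1.388 24.1
w12 c 123 1.38 24.1
w13 b 92 1.384 24.6
w13 c 137 1.38 23.8
w13 d 138 1.381 24.3
```

All four screws read 1.38–1.39 rad. I'll return the key to the tray.

Request:
{"fn": "servo_tool", "kwargs": {"deltas": [{"ax":0,"ay":0,"az":-0.011,"dx":0,"dy":0,"dz":0,"gripper":-1},{"ax":0,"ay":0,"az":0,"dx":-0.48,"dy":4,"dz":0,"gripper":-1},{"ax":0,"ay":0,"az":0,"dx":-0.48,"dy":4,"dz":0,"gripper":-1},{"ax":0,"ay":0,"az":0,"dx":-0.48,"dy":4,"dz":0,"gripper":-1},{"ax":0,"ay":0,"az":0,"dx":-0.48,"dy":4,"dz":0,"gripper":-1},{"ax":0,"ay":0,"az":0,"dx":-0.48,"dy":4,"dz":0,"gripper":-1},{"ax":0,"ay":0,"az":0,"dx":-0.48,"dy":4,"dz":0,"gripper":-1},{"ax":0,"ay":0,"az":0,"dx":-0.48,"dy":4,"dz":0,"gripper":-1},{"ax":0,"ay":0,"az":0,"dx":-0.48,"dy":4,"dz":0,"gripper":-1},{"ax":0,"ay":0,"az":0,"dx":-0.48,"dy":3.7,"dz":0,"gripper":-1},{"ax":0,"ay":0,"az":0,"dx":0,"dy":0,"dz":2,"gripper":-1},{"ax":0,"ay":0,"az":0,"dx":0,"dy":0,"dz":3,"gripper":-1}]}}

```text
time: 31.08
position: [0.4836, -0.3194, 0.2638]
orientation: [3.139, -0.006, 0.002]
force: [1.4, 0.2, -4.2]
opening: 0.0193
grasp_force: 81.6
```

Request:
{"fn": "servo_tool", "kwargs": {"deltas": [{"ax":0,"ay":0,"az":0,"dx":0,"dy":0,"dz":3,"gripper":-1},{"ax":0,"ay":0,"az":0,"dx":0,"dy":0,"dz":3,"gripper":-1},{"ax":0,"ay":0,"az":0,"dx":0,"dy":0,"dz":3,"gripper":-1},{"ax":0,"ay":0,"az":0,"dx":0,"dy":0,"dz":3,"gripper":-1},{"ax":0,"ay":0,"az":0,"dx":0,"dy":0,"dz":2,"gripper":-1},{"ax":0,"ay":0,"az":0,"dx":0,"dy":0,"dz":1,"gripper":-1},{"ax":0,"ay":0,"az":0,"dx":0,"dy":0,"dz":0,"gripper":-1},{"ax":0,"ay":0,"az":0,"dx":0,"dy":0,"dz":0,"gripper":-1}]}}

```text
time: 31.75
position: [0.4832, -0.3169, 0.1122]
orientation: [3.141, -0.0, 0.005]
force: [0.5, 0.0, -2.8]
opening: 0.019
grasp_force: 81.2
```

Request:
{"fn": "servo_tool", "kwargs": {"deltas": [{"ax":0,"ay":0,"az":0,"dx":0,"dy":0,"dz":1,"gripper":-1},{"ax":0,"ay":0,"az":0,"dx":0,"dy":0,"dz":0.8,"gripper":-1},{"ax":0,"ay":0,"az":0,"dx":0,"dy":0,"dz":0.4,"gripper":-1},{"ax":0,"ay":0,"az":0,"dx":0,"dy":0,"dz":0.2,"gripper":-1},{"ax":0,"ay":0,"az":0,"dx":0,"dy":0,"dz":0,"gripper":-1},{"ax":0,"ay":0,"az":0,"dx":0,"dy":0,"dz":0,"gripper":-1}]}}

```text
time: 32.25
position: [0.4827, -0.3172, 0.0874]
orientation: [3.141, -0.0, 0.003]
force: [-0.4, -0.1, -3.2]
opening: 0.0189
grasp_force: 81.4
```

Request:
{"fn": "servo_tool", "kwargs": {"deltas": [{"ax":0,"ay":0,"az":0,"dx":0,"dy":0,"dz":0.1,"gripper":-1},{"ax":0,"ay":0,"az":0,"dx":0,"dy":0,"dz":0.05,"gripper":-1},{"ax":0,"ay":0,"az":0,"dx":0,"dy":0,"dz":0,"gripper":-1},{"ax":0,"ay":0,"az":0,"dx":0,"dy":0,"dz":0,"gripper":-1}]}}

```text
time: 32.58
position: [0.4831, -0.3173, 0.0872]
orientation: [3.141, -0.001, 0.004]
force: [-1.4, 1.6, 6.0]
opening: 0.0189
grasp_force: 83.0
```

Now it touches the floor. I'll open only partway, slowly, to keep the fingers clear, then rise.

Request:
{"fn": "servo_tool", "kwargs": {"deltas": [{"ax":0,"ay":0,"az":0,"dx":0,"dy":0,"dz":0,"gripper":-0.4},{"ax":0,"ay":0,"az":0,"dx":0,"dy":0,"dz":0,"gripper":-0.2},{"ax":0,"ay":0,"az":0,"dx":0,"dy":0,"dz":0,"gripper":0},{"ax":0,"ay":0,"az":0,"dx":0,"dy":0,"dz":0,"gripper":0.2},{"ax":0,"ay":0,"az":0,"dx":0,"dy":0,"dz":0,"gripper":0.2},{"ax":0,"ay":0,"az":0,"dx":0,"dy":0,"dz":0,"gripper":0.2}]}}

```text
time: 33.08
position: [0.4826, -0.3171, 0.0857]
orientation: [3.142, 0.0, 0.003]
force: [0.6, 0.5, 0.0]
opening: 0.0512
grasp_force: 0.0
```

Request:
{"fn": "servo_tool", "kwargs": {"deltas": [{"ax":0,"ay":0,"az":0,"dx":0,"dy":0,"dz":-1,"gripper":0.2},{"ax":0,"ay":0,"az":0,"dx":0,"dy":0,"dz":-2,"gripper":0.2},{"ax":0,"ay":0,"az":0,"dx":0,"dy":0,"dz":-3.5,"gripper":0.2},{"ax":0,"ay":0,"az":0,"dx":0,"dy":0,"dz":-3.5,"gripper":0.2},{"ax":0,"ay":0,"az":0,"dx":0,"dy":0,"dz":-3.5,"gripper":0.2},{"ax":0,"ay":0,"az":0,"dx":0,"dy":0,"dz":-3.5,"gripper":0.2},{"ax":0,"ay":0,"az":0,"dx":0,"dy":0,"dz":-3.5,"gripper":0.2},{"ax":0,"ay":0,"az":0,"dx":-3,"dy":0,"dz":-2.5,"gripper":0.2},{"ax":0,"ay":0,"az":0,"dx":-3,"dy":0,"dz":0,"gripper":0.2},{"ax":0,"ay":0,"az":0,"dx":0,"dy":0,"dz":0,"gripper":0.2},{"ax":0,"ay":0,"az":0,"dx":0,"dy":0,"dz":0,"gripper":0.2}]}}

```text
time: 34.0
position: [0.4215, -0.3173, 0.3178]
orientation: [3.141, -0.003, 0.002]
force: [0.3, -0.8, -0.3]
opening: 0.0512
grasp_force: 0.0
```

Run:
```python
from key import *
s=read_state();print(s['time'],np.round(s['position'],4),np.round(s['force'],2))
p,d,i,M=snap("wrist");cv2.imwrite("pics/w14.png",p);keybar(p,d,i,M,.117)
q=cloud(d>0,d,i,M);f=q[(q[:,2]>.03)&(q[:,2]<.0455)&(np.hypot(q[:,0]-.483,q[:,1]+.317)<.05)];print('socket',cv2.minAreaRect((f[:,:2]*1000).astype(np.float32)))
```

```text
34.0 [ 0.4215 -0.3173  0.3178] [ 0.25 -0.78 -0.3 ]
bar centre [ 482.5 -317.5] mean [ 484.8 -317.6] size [98.2 19.1] yaw 0.0116 ztop 0.1178
socket ((482.1986999511719, -317.71441650390625), (38.62387466430664, 39.61240768432617), 0.17287902534008026)
```

View pics/w14.png

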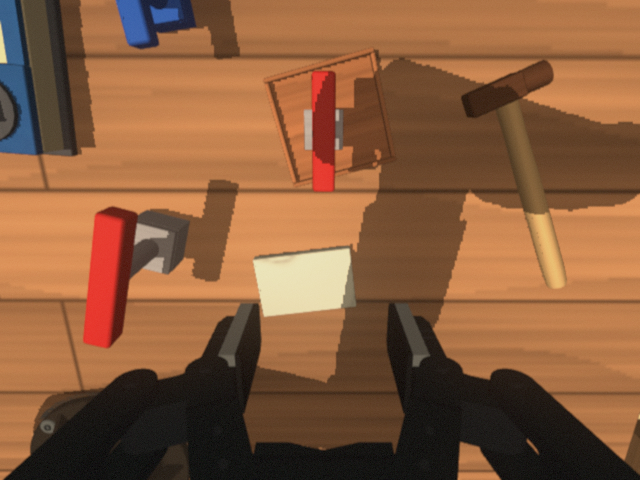

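The key stands upright in the tray, with its bar at (323,130) px and its top at 0.117 m. The robot is clear of it, so I'm handing in.

```bash
python3 -c "
from cell import *
print(close_job())"
```

```text
the job is handed in; nothing more can be done
None
```

Job handed in at 34 s: screws b and d went to yellow first, then all four to red in the order a, c, b, d (they measure 1.38–1.39 rad against 1.40, none past the tick), and the key stands upright back in its tray; the hand-in returned no verdict.

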